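Make up and gauge a row of power terminals in the rail clamping jig

ROBOT

A 6-joint arm with a two-finger parallel gripper is mounted at the origin on the work surface. World frame = base frame: x ahead of the robot, y to its left, z up, the work surface at z = 0. Lengths are in mm, angles in degrees, forces in N, time in s.
With the tool pointing down it reaches from about 350 to 850 mm from the base axis. Payload 8.1 kg.
Tool frame: the origin (TCP) lies midway between the tips of the shut fingers; the grasp point (between the pads) lies 19 mm behind it (r.pinch_z is the distance from the TCP to the grasp point, in mm); z points along the fingers, y is the line along which they close (so a half turn about z gives the same grasp; the last joint's range is limited). The gripper opens to 85 mm and grips with 20 to 120 N. Pads are 22 mm wide; open, the fingers measure 114 mm over their backs; the gripper's body (76 mm by 85 mm) begins 54 mm behind the grasp point. The pads swing forward as they close: fully open they stand 13 mm farther back than shut.
Start: joints at [60.596, 7.471, 85.268, -0, 87.261, -4.893], TCP at [248.902, 545.942, 231.292] pointing down, gripper open.
Joint ranges: [-169.43, 169.43], [-51.17, 129.36], [1.28, 143.12], [-76.62, 256.62], [0, 156.53], [-152.29, 152.29]. Speed limits (degrees/s): [136.94, 136.94, 159.86, 180, 180, 180].

INTERFACE

Orientations are given as [roll, pitch, yaw] about the fixed x, y, z axes, in that order (R = Rz(yaw) Ry(pitch) Rx(roll)).
In Python, from bench import sensors, optics, job, r gives the robot as it stands.
- The arm moves only by the tool play_rows, never from a script. Its argument "motion" is a list that holds one entry, the list of rows, each a list of 6 numbers: the shift along the tool's x, y, z in cm, then the turn, a rotation vector about the tool's x, y, z in degrees. In form: [[[x, y, z, ax, ay, az], ...]]. A call has 1 to 5 rows; each row is the pose to reach, as a shift and turn from the pose commanded when the call began, along the tool's axes at that moment; what a row does not reach only later rows make up. A row lasts 1/10 s, in which the tool goes at most 50 mm and 8.59 degrees, less where a joint would pass 70% of its speed; a pose out of reach is approached as far as the arm can. A call with a gripper value outside its range is refused whole. "jaw" is the opening, from 0 (shut) to 1 (fully open), set as the call begins (left out, the last holds). The fingers move at their own pace and stop on an object; "squeeze" is the grip in N (left out, the last holds). Time passes only in rows, so rows that repeat a pose let the fingers close. It gives the time, the measured TCP pose, the force, the opening and the grip force at its end, in the units of the state.
- sensors.sense(): the state, without advancing time (a new reading comes with each control period).
- optics.snapshot(name): name is "scene" or "side" or "wrist"; returns a dict with "pixels" (480x640x3 uint8, red, green, blue), "mtx" (3x3 intrinsics, pixels), "R" (3x3) and "t" (3): a world point X has camera coordinates R X + t; the wrist camera has in their place "T_tool_cam" (4x4, takes a point from camera to tool coordinates, whose origin is the TCP and whose axes are the flange's). Camera axes: x right, y down, z forward; pixel columns grow to the right and rows downward; lengths in mm; the calibration is good to about 2 mm. The wrist camera is an equidistant fisheye: a pixel r from the principal point sees the ray r / f radians off the axis. A picture is of the moment at which its call begins: read the wrist's pose just before it. There is no depth.
- job.hand_in(): hands the job in; it is judged then, once.
The state is a dict: "time": time; "joint_pos": joint angles; "qd": joint speeds; "joint_efforts": joint torques, N m; "tool_pos": TCP position; "tcp_rot": TCP orientation; "ft_force": force on the tool from outside, world axes, zero at the start; "wrist_torque": the same for the moment, N m; "finger_gap": finger opening in mm; "grip_force": force on a finger pad.
Only numpy, scipy, OpenCV 4.12 (cv2) and the standard library are available. Lean on these libraries where they do the work, as an engineer would, in place of code of your own. Each camera call takes 0.05 s, during which the arm holds its last target. There are 200 camera calls.

TASK

Set every power terminal that is on the bench upright astride the rail of the clamping jig, side by side between the clamp's two jaws, and squeeze the clamp's trigger again and again until the jaws hold the whole row tight with the trigger let go. With the row still clamped, lower the slot gauge's blade into the slots of the terminals, over the whole row at once, until its shoulder sits down on them, then stand the gauge back in its wooden rest as it was. Press the release tab until the jaws have sprung fully open and leave the row on the rail, closed up against the fixed jaw; leave the screwdriver, the cutters and the tape alone.

Things in the scene. Friction and masses are not known exactly. Their poses are not given: they have to be found in the camera images.
- jig: fixed clamping jig: plywood board 190 x 310 x 18 mm carrying a rail and a trigger bar clamp laid flat. Origin on the bench under the board, x away from the robot, y along rail and clamp bar, z up; 'jig' places are (x, y, z) in mm in this frame. The board ends at x = -75 towards the robot. Clamp body x -68 to -14, y 88 to 150, top z 66; bar along y at x -40, z 44 to 52
- rail_end (a point): jig (50, 85, 25.5): on top of the rail, under the face of the fixed jaw's pad. The steel rail runs along y at jig x = 50, 35 mm wide, top z 25.5, y -135 to 165. A terminal sitting on it has its origin at jig x = 50 (1.5 mm play either way), z = 19.5, its y axis along the rail and its top at z = 91.5
- fixed_jaw: the clamp's fixed jaw across the rail, rubber pad 60 mm wide, face at jig y = 85 looking to -y, top z 62. Origin as the jig's. With the clamp fully open there are 180 mm between the two pads, room for four terminals of 36 mm
- jaw_pad: moving jaw's sprung rubber pad, 60 x 6 x 32 mm, z 30 to 62, across the rail; its face is at jig y = -95 with the clamp open and moves to +y as it closes. It gives up to 12 mm under 4 to 16 N. Origin not on the pad: at jig (-40, travel, 0)
- clamp_bar (a joint): how far the clamp has closed, m: 0 open, 0.125 most. A full squeeze draws the moving jaw 9 mm (+y), of which a ratchet keeps 6.5 mm, one tooth (a hard jerk may gain two). Once the pad has met the row, 2 to 12 mm more makes it tight and more squeezes gain nothing. The bar's tail comes out beyond jig y = 157 as it closes. With the release tab held down a spring opens the jaw fully in about 2 s
- squeeze_point (a point): jig (-105, 125, 49): midway between the outer sides of the pistol grip and the fully squeezed trigger. The grip is fixed: a bar towards the robot, x -155 to -55, y 126 to 140, z 36 to 62; the trigger bar lies beside it on the -y side. Over both it is 48 mm (y 92 to 140) with the trigger free, 30 mm squeezed. Only the bench lies under them
- trigger_face (a point): on the outer (-y) side of the trigger: jig (-105, 92, 49) when free, 18 mm nearer the grip when squeezed. The trigger bar: x -147 to -63, z 36 to 62
- trigger (a joint): trigger angle, rad: 0 free, 0.12 fully squeezed; springs back by itself. Takes 3 to 6 N, up to about 16 N on the last strokes when the jaws are on the row
- tab_top (a point): middle of the top of the release tab, a 28 x 22 mm plate on top of the clamp body at jig (-43, 130, 79); it is pressed straight down
- release_tab (a joint): how far the release tab is down, m: 0 up, 0.009 fully down. Springs back; 2 to 7 N; hold it over 7 mm down to free the jaw. It bobs up to 3 mm as the ratchet clicks
- gauge: slot gauge: steel blade 170 mm long (y), 5 mm thick (x; 3 mm in its lowest 6 mm), 20 mm deep; above it a shoulder strip 18 x 170 mm, 20 to 26 mm above the origin; on that a wooden handle 12 (x) x 60 (y) mm, 26 to 60 mm above the origin. Origin: middle of the blade's lower edge, z up. 0.22 kg, same either way round. Sitting on terminals on the rail: origin at jig x = 50, z = 71.5
- gauge_rest: fixed wooden rest, 60 (x) x 190 (y) x 34 mm, with a slot along y 11 mm wide, 24 mm deep, open at both ends. The gauge stands in it, shoulder on its top, gauge origin 14 mm above the bench, y axes along each other. Origin: centre of the underside
- terminal1: power terminal, pale grey plastic, 90 (x) x 36 (y) x 72 mm high, about 0.18 kg, standing on its feet. Body 90 mm long up to 36 mm height, above it a nose 48 mm wide in x, to be pinched across x. In the nose a slot along y, 12 mm wide, 22 mm deep, open at top and ends. Saddle groove underneath along y, 38 wide, 6 mm deep (no snap). Origin: centre of underside. May be absent
- terminal2: power terminal just like terminal1, same origin and axes; either way round will do. May be absent
- terminal3: power terminal just like terminal1, same origin and axes; either way round will do. May be absent
- terminal4: power terminal just like terminal1, same origin and axes; either way round will do. May be absent
- screwdriver: bystander: screwdriver, about 190 mm, lying on the bench
- cutters: bystander: side cutters, 160 mm, lying on the bench
- tape_roll: bystander: roll of tape, 76 mm across, 19 mm high
Mind the look-alikes: they are no part of the job. What is shaped like the terminal4 but red or yellow is not meant. What is shaped like the gauge but green is not meant.

How it is judged:
By the outcome, as a careful person would: the job done as asked, in the order asked, and still so for the second after the job is handed in, with the robot touching nothing.
Of terminal1, terminal2, terminal3, terminal4 only 2 to 4 are there at a start; the rules pass over those that are not, and their reading is None.
At some moment in a run one of terminal1, terminal2, terminal3, terminal4 may be knocked a few centimetres aside while the robot is not near it.
It also fails if it takes over 210 s, if anything falls off the work surface, if the arm or the gripper's body presses on something with over 40 N, if the wrist force passes 120 N, or if a joint passes its speed limit or range.

## Working session

There is one attempt and no reset: what is moved stays moved. The work goes in short steps, Python scripts to look and compute and a tool call to move; the robot and the scene stay as the last step left them, time stands still between calls to the robot, and variables do not carry over. Pictures are saved under pics/ and viewed, at most 14 in all, crops included, and the job is handed in when it is done.

Besides the shell and the picture viewer there is one more tool, called after "Emit:" by a JSON object that holds its "method" and its "body", one argument or row to a line. play_rows: Moves the arm, as the interface text tells. Its arguments: {"type":"object","properties":{"motion":{"type":"array","items":{"type":"array","items":{"type":"array","items":{"type":"number"}}}},"jaw":{"type":"number"},"squeeze":{"type":"number"}},"required":["motion"]}

```bash
ls; mkdir -p pics
cat > h.py <<'E'
from bench import sensors, optics, job, r
import numpy as np, cv2
def snap(n,f=None):
    s=sensors.sense(); p=optics.snapshot(n)
    if f: cv2.imwrite('pics/'+f,p['pixels'][:,:,::-1])
    return s,p
def ray(p,u,v):
    d=np.linalg.inv(p['mtx'])@[u,v,1]; R=np.array(p['R']);t=np.array(p['t'])
    return -R.T@t, R.T@d
def onz(p,u,v,z):
    c,d=ray(p,u,v); return c+d*(z-c[2])/d[2]
def proj(p,X):
    c=np.array(p['R'])@X+p['t']; q=np.array(p['mtx'])@c; return q[:2]/q[2]
E
python3 - <<'E'
from h import *
for n in('scene','side','wrist'):
    s,p=snap(n,n+'0.png'); print(n,{k:np.round(v,3).tolist() for k,v in p.items() if k!='pixels'})
    np.savez(n+'0.npz',**p)
print(s)
E
```

```text
pics
scene {'mtx': [[536.79, 0.0, 306.576], [0.0, 536.79, 248.67], [0.0, 0.0, 1.0]], 'R': [[0.327, 0.945, -0.005], [0.741, -0.259, -0.619], [-0.586, 0.198, -0.785]], 't': [-206.076, -354.152, 1571.06]}
side {'mtx': [[590.383, 0.0, 304.95], [0.0, 590.383, 248.854], [0.0, 0.0, 1.0]], 'R': [[0.986, -0.167, -0.001], [-0.127, -0.747, -0.653], [0.108, 0.644, -0.757]], 't': [-515.432, 122.566, 1329.591]}
wrist {'mtx': [[371.648, 0.0, 322.799], [0.0, 371.648, 242.681], [0.0, 0.0, 1.0]], 'T_tool_cam': [[-0.0, -0.96, -0.28, 71.22], [1.0, -0.001, 0.001, -0.44], [-0.001, -0.28, 0.96, -143.308], [0.0, 0.0, 0.0, 1.0]]}
{'time': 0.1, 'joint_pos': array([ 6.05960715e+01,  7.51084215e+00,  8.53244881e+01, -1.58279385e-03,
        8.72582767e+01, -4.89237700e+00]), 'qd': array([-0.01689715, -0.15529929, -0.12892632, -0.081234  ,  0.02157225,
       -0.07866384]), 'joint_efforts': array([ 2.31881750e-03, -5.70952821e+01, -5.01940870e+01, -4.47880598e-05,
        8.14846455e-03, -4.94150470e-05]), 'tool_pos': array([248.66956797, 545.51088259, 230.33477916]), 'tcp_rot': array([-1.79906599e+02, -6.40810191e-03,  1.55488520e+02]), 'ft_force': array([ 0.44585814, -0.45861649,  0.01986307]), 'wrist_torque': array([-0.05306694,  0.04448167, -0.00136031]), 'grip_force': 0.0, 'finger_gap': 85.62322696879062}
```

View pics/scene0.png

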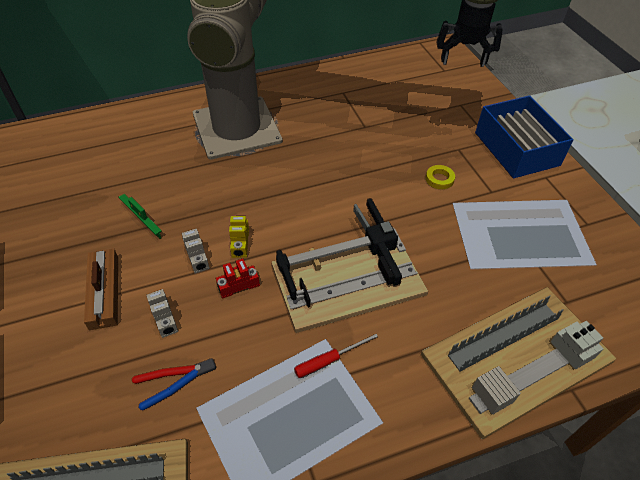

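View pics/side0.png

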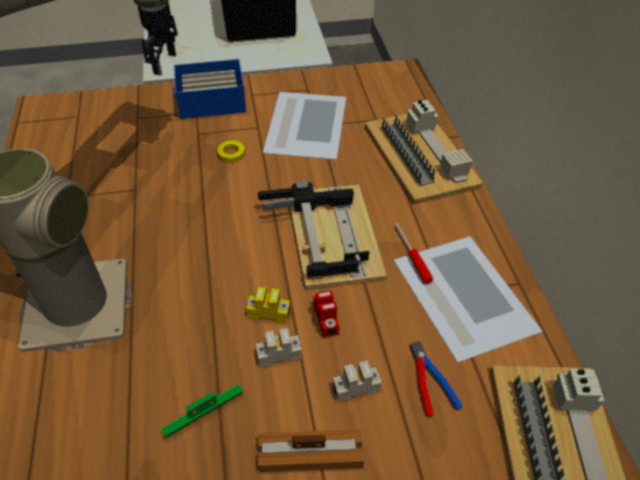

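Scene view: two grey terminals at (195,250) and (162,312). Look-alikes are yellow (238,237), red (238,278) and a green gauge (140,215). The real gauge is in its rest at (100,288), the jig is at (350,262), and white blocks sit on side boards at (578,340) and (495,390). I choose the two grey ones and the metal gauge, and check them in a crop.

Run:
```python
from h import *
a=cv2.imread('pics/scene0.png')
c=cv2.resize(a[190:345,70:270],None,fx=4,fy=3.87,interpolation=cv2.INTER_CUBIC)
cv2.imwrite('pics/c1.png',cv2.resize(a[195:345,70:270],(800,600),interpolation=cv2.INTER_CUBIC))
cv2.imwrite('pics/c2.png',cv2.resize(a[190:340,250:450],(800,600),interpolation=cv2.INTER_CUBIC))
p=dict(np.load('scene0.npz'))
for n,u,v,z in [('blkR',578,340,50),('t1',195,240,72),('t2',160,300,72),('jig',350,262,18),('rest',100,288,34)]: print(n,onz(p,u,v,z).round())
```

```text
blkR [933. 473.  50.]
t1 [ 441. -201.   72.]
t2 [ 576. -303.   72.]
jig [578. 125.  18.]
rest [ 474. -427.   34.]
```

View pics/c1.png

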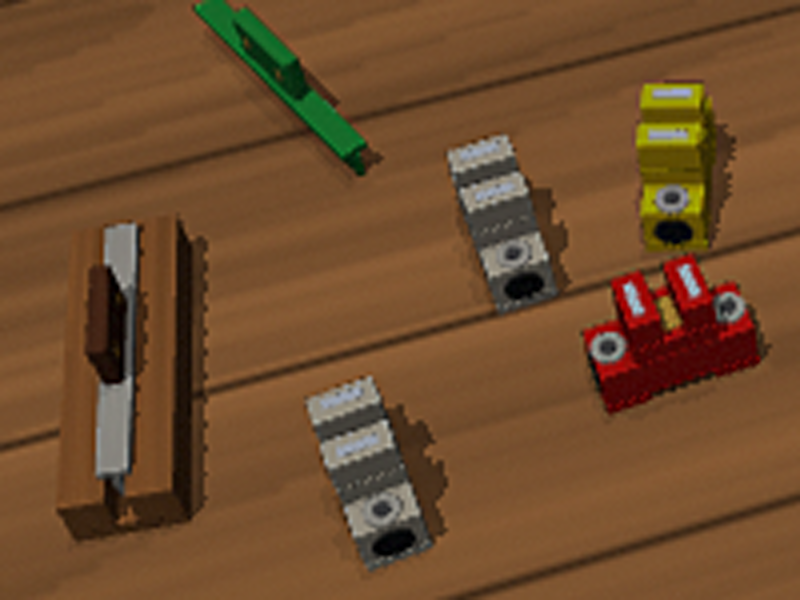

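View pics/c2.png

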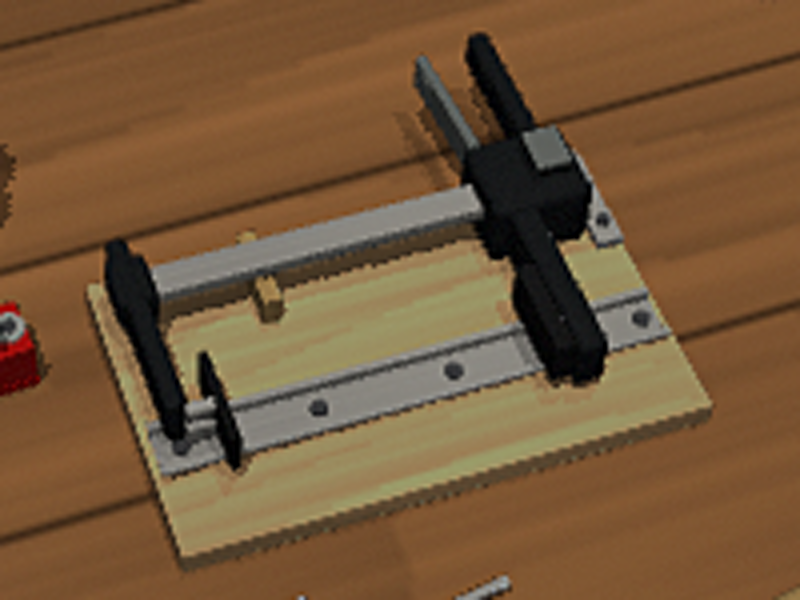

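Run:
```python
from h import *
p=dict(np.load('scene0.npz'))
f=lambda q,z,o:np.array([onz(p,o[0]+a/4,o[1]+b/4,z) for a,b in q])
o1=(69.9,194.9);o2=(249.9,189.9)
for q in ([(448,152),(508,136),(530,200),(472,214)],[(306,400),(372,377),(394,442),(330,466)]):
    P=f(q,72,o1); d=(P[2]+P[3]-P[0]-P[1])/2; print(P.mean(0).round(1),np.degrees(np.arctan2(d[1],d[0])),np.linalg.norm(d),np.linalg.norm(P[1]-P[0]))
B=f([(90,287),(183,557),(710,405)],18,o2);print(B.round(1))
x=B[1]-B[0];y=B[2]-B[1];print(np.linalg.norm(x),np.linalg.norm(y),np.degrees(np.arctan2(x[1],x[0])),np.degrees(np.arctan2(-y[0],y[1])), 'center',((B[0]+B[2])/2))
print('tab',f([(548,148)],79,o2),'rail ends',f([(160,455),(655,315)],25.5,o2))
P=f([(122,222),(120,472)],40,o1);print('gauge shoulder',P)
P=f([(105,225),(97,470),(137,225),(133,472)],40,o1);print('gauge shoulder',P.round(1))
```

```text
[ 435.  -206.4   72. ] 3.427761445265062 50.08153097288184 34.954291989434026
[ 574.3 -308.1   72. ] 6.043632131429493 44.590173043451564 35.28724835878
[[517.7 -44.6  18. ]
 [704.6 -49.8  18. ]
 [709.8 256.7  18. ]]
186.98796811130126 306.5074149288711 -1.5848640940973546 -0.9593225553006729 center [613.73045622 106.04954791  18.        ]
tab [[553.95704831 221.48394672  79.        ]] rail ends [[644.83543267 -42.92481581  25.5       ]
 [648.38045166 251.78851368  25.5       ]]
gauge shoulder [[ 371.63297707 -413.92797664   40.        ]
 [ 543.18123876 -431.99700146   40.        ]]
gauge shoulder [[ 370.6 -423.4   40. ]
 [ 537.9 -443.4   40. ]
 [ 376.7 -406.    40. ]
 [ 545.5 -425.5   40. ]]
```

```bash
cat >> h.py <<'E'
from scipy.spatial.transform import Rotation as Ro, Slerp
def pose(s): return np.array(s['tool_pos']),Ro.from_euler('xyz',s['tcp_rot'],degrees=True)
def go(*tg, s=None):
    """targets (x,y,z,yaw): print per call the shift (cm) and turn (deg), in tool axes at that call's start"""
    s=s or sensors.sense(); p,R=pose(s)
    for x,y,z,yaw in tg:
        q=np.array([x,y,z],float); Q=Ro.from_euler('xyz',[180,0,yaw],degrees=True)
        n=int(np.ceil(max(np.linalg.norm(q-p)/230,(R.inv()*Q).magnitude()*57.3/40,.01)))
        v=(R.inv()*Q).as_rotvec(); p0,R0=p,R
        for i in range(1,n+1):
            pn=p0+(q-p0)*i/n; Rn=R0*Ro.from_rotvec(v*i/n)
            d=R.inv().apply(pn-p)/10; w=(R.inv()*Rn).as_rotvec(degrees=True)
            print((x,y,z,yaw),i,d.round(2).tolist(),w.round(1).tolist(),'rows',int(np.ceil(max(np.linalg.norm(d)/4.9,np.linalg.norm(w)/8.5))))
            p,R=pn,Rn
def wray(p,s,u,v):
    P,R=pose(s); K=p['mtx']; a=np.array([(u-K[0,2])/K[0,0],(v-K[1,2])/K[1,1]]); th=np.hypot(*a)
    d=np.append(a/th*np.sin(th),np.cos(th)); T=np.array(p['T_tool_cam'])
    return P+R.apply(T[:3,3]), R.apply(T[:3,:3]@d)
def wz(p,s,u,v,z):
    c,d=wray(p,s,u,v); return c+d*(z-c[2])/d[2]
E
python3 -c "
from h import *
go((470,-200,230,93))"
```

```text
(470, -200, 230, 93) 1 [-12.77, -14.66, 0.03] [-0.0, 0.0, 15.6] rows 4
(470, -200, 230, 93) 2 [-16.24, -10.68, 0.02] [-0.0, 0.0, 15.6] rows 4
(470, -200, 230, 93) 3 [-18.52, -5.91, 0.02] [-0.0, 0.0, 15.6] rows 4
(470, -200, 230, 93) 4 [-19.43, -0.71, 0.01] [-0.0, 0.0, 15.6] rows 4
```

Emit:
{"method": "play_rows", "body": {
  "motion": [
    [[-3.2,-3.7,0,0,0,4],[-6.4,-7.4,0,0,0,8],[-9.6,-11,0,0,0,12],[-12.8,-14.7,0,0,0,15.6]]
  ]
}}

```text
time: 0.55
tool_pos: [304.3, 357.3, 230.8]
tcp_rot: [-180.0, 0.0, 139.8]
ft_force: [1.7, -0.8, 0.0]
finger_gap: 85.5
grip_force: 0.0
```

Emit:
{"method": "play_rows", "body": {
  "motion": [
    [[-4,-2.7,0,0,0,4],[-8.1,-5.4,0,0,0,8],[-12.2,-8,0,0,0,12],[-16.2,-10.7,0,0,0,15.6]]
  ]
}}

```text
time: 0.95
tool_pos: [359.3, 171.1, 231.2]
tcp_rot: [180.0, 0.0, 124.2]
ft_force: [1.5, -0.4, 0.5]
finger_gap: 85.1
grip_force: 0.0
```

Emit:
{"method": "play_rows", "body": {
  "motion": [
    [[-4.6,-1.5,0,0,0,4],[-9.2,-3,0,0,0,8],[-13.9,-4.5,0,0,0,12],[-18.5,-5.9,0,0,0,15.6]]
  ]
}}

```text
time: 1.35
tool_pos: [414.8, -15.3, 231.4]
tcp_rot: [180.0, 0.0, 108.5]
ft_force: [-0.1, 0.6, -0.6]
finger_gap: 85.2
grip_force: 0.0
```

Emit:
{"method": "play_rows", "body": {
  "motion": [
    [[-4.8,-0.2,0,0,0,4],[-9.7,-0.4,0,0,0,8],[-14.5,-0.6,0,0,0,12],[-19.4,-0.7,0,0,0,15.6],[-19.4,-0.7,0,0,0,15.6]]
  ]
}}

```text
time: 1.85
tool_pos: [470.3, -204.1, 229.8]
tcp_rot: [-179.9, 0.0, 92.7]
ft_force: [-0.3, 1.1, -0.6]
finger_gap: 85.3
grip_force: 0.0
```

Run:
```python
from h import *
s,p=snap('wrist','w1.png'); np.savez('w1.npz',s=s,**p); print(s['time'],s['tool_pos'],s['tcp_rot'],s['ft_force'])
```

```text
1.85 [ 470.32838112 -204.08851634  229.82273329] [-1.79883644e+02  3.18785162e-02  9.26931567e+01] [-0.32287613  1.13671599 -0.57010771]
```

View pics/w1.png

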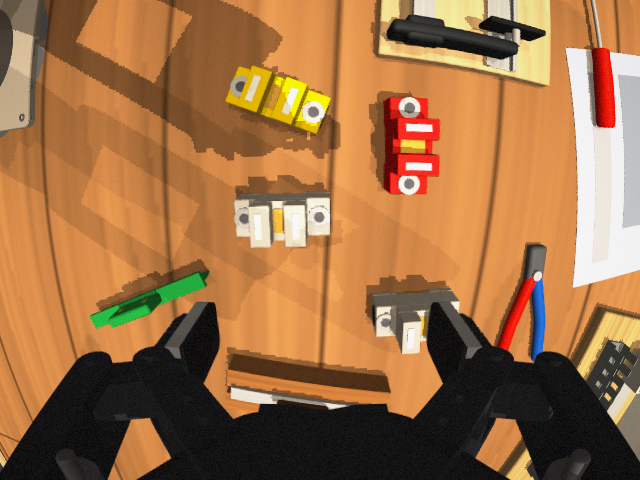

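Wrist view: grey terminal A has its nose at (278,227) between the fingers' view, and grey B is at (412,320), partly behind a finger. The rest is at (308,380), the green gauge at (150,300), and yellow and red are above.

Run:
```python
from h import *
a=np.load('w1.npz',allow_pickle=True); s=a['s'].item(); p={k:a[k] for k in('mtx','T_tool_cam')}
im=a['pixels']; 
for nm,(u0,v0,u1,v1) in dict(A=(230,185,335,250),B=(368,285,462,356)).items():
    c=im[v0:v1,u0:u1].astype(int); m=((c.min(2)>225)).astype(np.uint8)
    n,l,st,ce=cv2.connectedComponentsWithStats(m)
    for i in range(1,n):
        if st[i,4]>60: 
            q=ce[i]+[u0,v0]; print(nm,st[i],q.round(1),wz(p,s,*q,72).round(1))
for u,v in [(250,207),(306,206),(306,247),(250,247)]: print(wz(p,s,u,v,72).round(1))
```

```text
A [ 55  21  19  33 390] [295.5 219.3] [ 447.1 -201.8   72. ]
A [ 81  22  19  18 113] [321.9 214.1] [ 468.8 -196.4   72. ]
A [ 24  29   8  26 169] [257.6 226.9] [ 415.1 -209.7   72. ]
B [ 39  44   8  20 126] [410.5 338.5] [ 558.7 -312.1   72. ]
[ 408.6 -192.9   72. ]
[ 455.4 -190.2   72. ]
[ 456.6 -225.4   72. ]
[ 408.4 -227.8   72. ]
```

```bash
python3 -c "
from h import *
go((433.5,-208,110,93.5),(433.5,-208,43,93.5))"
```

```text
(433.5, -208, 110, 93.5) 1 [-0.47, -3.65, 12.01] [-0.1, -0.1, -0.6] rows 3
(433.5, -208, 43, 93.5) 1 [0.0, -0.0, 6.7] [0.0, 0.0, 0.0] rows 2
```

Emit:
{"method": "play_rows", "body": {
  "motion": [
    [[-0.2,-1.2,4,0,0,0],[-0.5,-3.6,9,0,0,-0.8],[-0.5,-3.6,13,0,0,-0.8],[-0.5,-3.6,16,0,0,-0.8],[-0.5,-3.6,18.7,0,0,-0.8]]
  ]
}}

```text
time: 2.4
tool_pos: [433.5, -204.5, 42.3]
tcp_rot: [-179.9, -0.1, 94.0]
ft_force: [0.5, -0.8, 0.9]
finger_gap: 85.2
grip_force: 0.0
```

Emit:
{"method": "play_rows", "body": {
  "motion": [
    [[0,0,0,0,0,0],[0,0,0,0,0,0],[0,0,0,0,0,0],[0,0,0,0,0,0],[0,0,0,0,0,0]]
  ],
  "jaw": 0.3,
  "squeeze": 40
}}

```text
time: 2.9
tool_pos: [436.2, -206.9, 46.4]
tcp_rot: [179.8, 0.1, 93.9]
ft_force: [1.0, 1.6, 7.6]
finger_gap: 47.5
grip_force: 43.8
```

```bash
python3 -c "
from h import *
go((436,-207,230,94),(600,70,230,90))"
```

```text
(436, -207, 230, 94) 1 [-0.05, 0.03, -18.36] [0.2, 0.1, -0.1] rows 4
(600, 70, 230, 90) 1 [13.24, 9.15, 0.0] [0.0, -0.0, 2.0] rows 4
(600, 70, 230, 90) 2 [13.56, 8.68, 0.0] [0.0, -0.0, 2.0] rows 4
```

Emit:
{"method": "play_rows", "body": {
  "motion": [
    [[0,0,-4,0,0,0],[0,0,-9,0,0,0],[0,0,-14,0,0,0],[0,0,-18.4,0,0,0],[0,0,-18.4,0,0,0]]
  ]
}}

```text
time: 3.4
tool_pos: [438.1, -208.2, 237.0]
tcp_rot: [179.4, 0.4, 93.9]
ft_force: [1.2, 0.3, -0.6]
finger_gap: 47.6
grip_force: 42.9
```

Emit:
{"method": "play_rows", "body": {
  "motion": [
    [[3.3,2.3,0,0,0,0.5],[6.6,4.6,0,0,0,1],[10,7,0,0,0,1.5],[13.2,9.2,0,0,0,2]]
  ]
}}

```text
time: 3.8
tool_pos: [518.0, -66.7, 228.0]
tcp_rot: [-180.0, -0.0, 91.9]
ft_force: [1.1, -0.7, -1.5]
finger_gap: 47.1
grip_force: 42.7
```

Emit:
{"method": "play_rows", "body": {
  "motion": [
    [[3.5,2.2,0,0,0,0.5],[7,4.4,0,0,0,1],[10.5,6.6,0,0,0,1.5],[13.6,8.7,0,0,0,2],[13.6,8.7,0,0,0,2]]
  ]
}}

```text
time: 4.3
tool_pos: [600.9, 74.7, 227.1]
tcp_rot: [-180.0, -0.1, 90.1]
ft_force: [-0.5, -0.2, -1.6]
finger_gap: 47.3
grip_force: 42.8
```

Emit:
{"method": "play_rows", "body": {
  "motion": [
    [[0,0,0,0,0,0],[0,0,0,0,0,0]]
  ]
}}

```text
time: 4.5
tool_pos: [599.5, 69.9, 227.8]
tcp_rot: [-180.0, 0.0, 89.9]
ft_force: [-0.4, -0.1, -1.1]
finger_gap: 47.6
grip_force: 42.7
```

Run:
```python
from h import *
s,p=snap('wrist','w2.png'); np.savez('w2.npz',s=s,**p); print(s['time'],s['tool_pos'],s['tcp_rot'],s['ft_force'])
```

```text
4.5 [599.51607277  69.922374   227.84757785] [-1.79952231e+02  2.46560957e-02  8.98713384e+01] [-0.36437784 -0.11876553 -1.08078855]
```

View pics/w2.png

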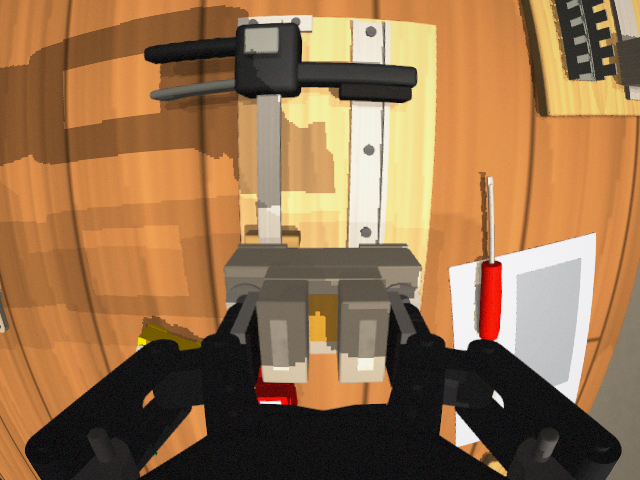

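Run:
```python
from h import *
a=np.load('w2.npz',allow_pickle=True); s=a['s'].item(); p={k:a[k] for k in('mtx','T_tool_cam')}
im=a['pixels']
for v in (120,150,200,235):
    row=im[v,335:400].astype(int); sat=row.max(1)-row.min(1); ix=np.where(sat<45)[0]+335
    L,Rr=wz(p,s,ix[0]-.5,v,25.5),wz(p,s,ix[-1]+.5,v,25.5); print(v,ix[0],ix[-1],L.round(1),Rr.round(1),((L+Rr)/2).round(1))
for v in range(80,108,2): print(v,im[v,370].tolist(),end=' ')
print()
for n,u,v,z in [('pad',345,101,30),('pad',408,101,30),('tab',261.5,40,79),('boardR',435.5,100,18),('boardR',427,220,18)]: print(n,wz(p,s,u,v,z).round(1))
d=im[20:60,238:285].astype(int); m=(d.min(2)>110).astype(np.uint8); n,l,st,ce=cv2.connectedComponentsWithStats(m); i=1+st[1:,4].argmax(); print(st[i],ce[i]+[238,20],wz(p,s,*(ce[i]+[238,20]),79))
```

```text
120 352 388 [625.8 157.1  25.5] [660.1 157.9  25.5] [642.9 157.5  25.5]
150 351 388 [624.9 129.1  25.5] [660.5 129.7  25.5] [642.7 129.4  25.5]
200 350 385 [624.4  81.9  25.5] [658.8  82.2  25.5] [641.6  82.1  25.5]
235 349 383 [624.   47.7  25.5] [658.1  47.7  25.5] [641.1  47.7  25.5]
80 [57, 55, 57] 82 [39, 40, 41] 84 [33, 33, 32] 86 [44, 45, 38] 88 [45, 40, 37] 90 [45, 41, 40] 92 [48, 45, 40] 94 [45, 40, 35] 96 [43, 38, 40] 98 [22, 18, 20] 100 [30, 25, 22] 102 [213, 198, 181] 104 [213, 200, 182] 106 [222, 213, 193] 
pad [619.5 174.3  30. ]
pad [677.5 176.3  30. ]
tab [551.8 220.7  79. ]
boardR [707.7 180.3  18. ]
boardR [703.3  61.2  18. ]
[  7   8  33  25 772] [261.36398964  39.58031088] [551.69551638 221.06400853  79.        ]
```

Wrist view: the jig is seen from above. The rail edges are at (351,150) and (388,150), the fixed pad's lower edge is at v=101, and the tab is at (261,40). Held terminal A is centred at u=324. I hover lower over the open rail to refine x.

```bash
python3 -c "
from h import *
go((643.8,95,95,89))"
```

```text
(643.8, 95, 95, 89) 1 [2.56, 4.43, 13.31] [-0.0, 0.0, 0.8] rows 3
```

Emit:
{"method": "play_rows", "body": {
  "motion": [
    [[1.2,2.2,2,0,0,0.4],[2.5,4.4,6,0,0,0.8],[2.5,4.4,10,0,0,0.8],[2.5,4.4,13.3,0,0,0.8],[2.5,4.4,13.3,0,0,0.8]]
  ]
}}

```text
time: 5.05
tool_pos: [639.3, 94.0, 88.7]
tcp_rot: [-179.4, 0.1, 89.0]
ft_force: [-1.3, 0.1, -0.9]
finger_gap: 46.8
grip_force: 42.7
```

Emit:
{"method": "play_rows", "body": {
  "motion": [
    [[0,0,0,0,0,0],[0,0,0,0,0,0],[0,0,0,0,0,0]]
  ]
}}

```text
time: 5.35
tool_pos: [646.1, 95.3, 98.8]
tcp_rot: [179.7, -0.0, 89.1]
ft_force: [0.9, 0.1, -1.1]
finger_gap: 47.3
grip_force: 42.8
```

Run:
```python
from h import *
s,p=snap('wrist','w3.png'); np.savez('w3.npz',s=s,**p); print(s['time'],s['tool_pos'],s['tcp_rot'],s['ft_force'])
```

```text
5.35 [646.05465892  95.28682857  98.81656471] [ 1.79703506e+02 -2.32204838e-02  8.90651960e+01] [ 0.93073863  0.1381419  -1.09966031]
```

View pics/w3.png

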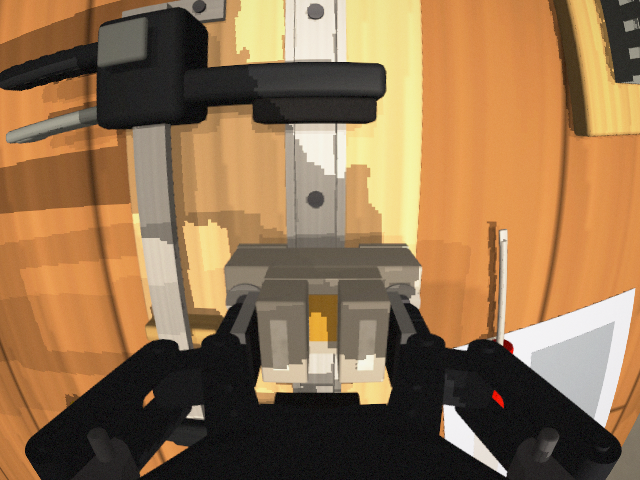

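Run:
```python
from h import *
a=np.load('w3.npz',allow_pickle=True); s=a['s'].item(); p={k:a[k] for k in('mtx','T_tool_cam')}
im=a['pixels']
for v in (140,150,200,220,235):
    row=im[v,270:370].astype(int); sat=row.max(1)-row.min(1); ix=np.where(sat<40)[0]+270
    L,Rr=wz(p,s,ix[0]-.5,v,25.5),wz(p,s,ix[-1]+.5,v,25.5); print(v,ix[0],ix[-1],L.round(1),Rr.round(1),((L+Rr)/2).round(1))
z0=s['tool_pos'][2]-46.4
for u,v in [(237,244.5),(410,244.5)]: print(wz(p,s,u,v,z0).round(1))
for u,v in [(255,123),(375,123)]: print('pad',wz(p,s,u,v,30).round(1))
print(im[235,280:355].max(1).astype(int)-im[235,280:355].min(1))
go((642.5,100,98,89),(642.5,150,98,89),(642.5,150,66,89))
```

```text
140 286 345 [626.  165.2  25.5] [660.6 164.5  25.5] [643.3 164.9  25.5]
150 286 345 [625.8 159.4  25.5] [660.5 158.7  25.5] [643.2 159.   25.5]
200 287 344 [625.4 129.8  25.5] [659.7 129.1  25.5] [642.6 129.5  25.5]
220 287 344 [625.  117.7  25.5] [659.7 117.   25.5] [642.3 117.3  25.5]
235 287 344 [624.6 108.4  25.5] [659.7 107.7  25.5] [642.1 108.   25.5]
[600.  110.8  52.4]
[693.8 109.1  52.4]
pad [609.2 175.8  30. ]
pad [677.1 174.4  30. ]
[86 87 87 89 89 91 70 36 23 24 23 24 24 22 22 20 18 20 19 18 21 19 21 22
 20 20 19 20 19 21 21 22 17 19 20 20 20 21 19 21 19 21 20 19 19 22 22 21
 19 22 19 19 22 21 21 18 19 24 24 22 23 21 21 21 39 68 87 89 88 89 86 88
 87 88 85]
(642.5, 100, 98, 89) 1 [0.45, -0.33, 0.03] [0.3, -0.0, 0.1] rows 1
(642.5, 150, 98, 89) 1 [5.0, -0.09, -0.0] [-0.0, -0.0, -0.0] rows 2
(642.5, 150, 66, 89) 1 [0.0, -0.0, 3.2] [0.0, 0.0, 0.0] rows 1
```

```bash
python3 -c "
from h import *
go((642.5,155,98,88.8),(642.5,155,72,88.8))"
```

```text
(642.5, 155, 98, 88.8) 1 [5.95, -0.42, 0.04] [0.3, -0.0, 0.3] rows 2
(642.5, 155, 72, 88.8) 1 [0.0, -0.0, 2.6] [-0.0, 0.0, 0.0] rows 1
```

Emit:
{"method": "play_rows", "body": {
  "motion": [
    [[1,-0.1,0,0,0,0],[2.5,-0.2,0,0,0,0],[4,-0.3,0,0,0,0],[5.3,-0.4,0,0,0,0.2],[6,-0.4,0,0,0,0.3]]
  ]
}}

```text
time: 5.9
tool_pos: [640.5, 157.9, 95.1]
tcp_rot: [-180.0, -0.0, 88.9]
ft_force: [-1.1, -0.2, -1.6]
finger_gap: 47.1
grip_force: 42.8
```

Emit:
{"method": "play_rows", "body": {
  "motion": [
    [[0,0,0,0,0,0],[0,0,0,0,0,0],[0,0,0,0,0,0],[0,0,0,0,0,0],[0,0,0,0,0,0]]
  ]
}}

```text
time: 6.4
tool_pos: [641.1, 155.0, 95.3]
tcp_rot: [-180.0, 0.0, 88.7]
ft_force: [-0.3, 0.3, -1.7]
finger_gap: 47.4
grip_force: 42.8
```

```bash
python3 -c "
from h import *
print(sensors.sense()['tool_pos'])
go((642.5,156,98,88.8),(642.5,156,76,88.8))"
```

```text
[641.06550523 154.99870125  95.30742104]
(642.5, 156, 98, 88.8) 1 [0.1, 0.14, -0.27] [-0.0, 0.0, -0.1] rows 1
(642.5, 156, 76, 88.8) 1 [0.0, -0.0, 2.2] [0.0, 0.0, 0.0] rows 1
```

Emit:
{"method": "play_rows", "body": {
  "motion": [
    [[0.1,0.1,0.5,0,0,0],[0.1,0.1,1.0,0,0,0],[0.1,0.1,1.5,0,0,0],[0.1,0.1,2,0,0,0],[0.1,0.1,2.2,0,0,0]]
  ]
}}

```text
time: 6.9
tool_pos: [641.4, 156.4, 72.1]
tcp_rot: [-179.9, 0.0, 88.8]
ft_force: [-0.6, 0.0, -1.2]
finger_gap: 47.4
grip_force: 42.8
```

Emit:
{"method": "play_rows", "body": {
  "motion": [
    [[0,0,0.2,0,0,0],[0,0,0.4,0,0,0],[0,0,0.6,0,0,0],[0,0,0.7,0,0,0],[0,0,0.7,0,0,0]]
  ]
}}

```text
time: 7.4
tool_pos: [641.9, 156.5, 66.2]
tcp_rot: [-180.0, 0.0, 88.8]
ft_force: [0.2, -0.4, -1.5]
finger_gap: 47.3
grip_force: 42.9
```

Emit:
{"method": "play_rows", "body": {
  "motion": [
    [[0,0,0.1,0,0,0],[0,0,0.2,0,0,0],[0,0,0.2,0,0,0]]
  ]
}}

```text
time: 7.7
tool_pos: [642.2, 156.6, 65.9]
tcp_rot: [180.0, -0.0, 88.8]
ft_force: [-6.0, -0.6, 8.5]
finger_gap: 47.1
grip_force: 44.0
```

Emit:
{"method": "play_rows", "body": {
  "motion": [
    [[0,0,0,0,0,0],[0,0,0,0,0,0],[0,0,0,0,0,0]]
  ],
  "jaw": 1
}}

```text
time: 8.0
tool_pos: [642.1, 156.5, 64.2]
tcp_rot: [180.0, -0.0, 88.8]
ft_force: [0.1, -0.1, -0.7]
finger_gap: 85.2
grip_force: 0.0
```

Emit:
{"method": "play_rows", "body": {
  "motion": [
    [[0,0,-3,0,0,0],[0,0,-7,0,0,0],[0,0,-11,0,0,0],[0,0,-14,0,0,0]]
  ]
}}

```text
time: 8.4
tool_pos: [642.7, 156.6, 207.3]
tcp_rot: [179.9, -0.0, 88.8]
ft_force: [0.6, -0.5, 0.8]
finger_gap: 85.3
grip_force: 0.0
```

```bash
python3 -c "
from h import *
go((550,-260,225,95))"
```

```text
(550, -260, 225, 95) 1 [-20.92, -4.19, -0.91] [0.1, -0.0, -3.1] rows 5
(550, -260, 225, 95) 2 [-20.67, -5.32, -0.9] [0.1, -0.0, -3.1] rows 5
```

Emit:
{"method": "play_rows", "body": {
  "motion": [
    [[-4,-0.8,-0.5,0,0,-0.6],[-8,-1.6,-0.9,0,0,-1.2],[-12.5,-2.4,-0.9,0,0,-1.8],[-17,-3.3,-0.9,0,0,-2.4],[-20.9,-4.2,-0.9,0,0,-3.1]]
  ]
}}

```text
time: 8.9
tool_pos: [595.0, -53.6, 213.3]
tcp_rot: [180.0, 0.0, 91.9]
ft_force: [0.8, -0.7, -0.3]
finger_gap: 85.3
grip_force: 0.0
```

Emit:
{"method": "play_rows", "body": {
  "motion": [
    [[-4.5,-1,-0.9,0,0,-0.6],[-9,-2.2,-0.9,0,0,-1.2],[-13.5,-3.3,-0.9,0,0,-1.8],[-17.5,-4.5,-0.9,0,0,-2.4],[-20.7,-5.3,-0.9,0,0,-3.1]]
  ]
}}

```text
time: 9.4
tool_pos: [548.4, -262.7, 222.3]
tcp_rot: [-180.0, 0.0, 94.9]
ft_force: [0.5, 0.3, -0.2]
finger_gap: 85.6
grip_force: 0.0
```

Emit:
{"method": "play_rows", "body": {
  "motion": [
    [[0,0,0,0,0,0],[0,0,0,0,0,0],[0,0,0,0,0,0],[0,0,0,0,0,0]]
  ]
}}

```text
time: 9.8
tool_pos: [549.9, -258.9, 222.3]
tcp_rot: [180.0, -0.0, 95.1]
ft_force: [0.4, -0.2, -0.6]
finger_gap: 85.4
grip_force: 0.0
```

Run:
```python
from h import *
s,p=snap('wrist','w4.png'); np.savez('w4.npz',s=s,**p); print(s['time'],s['tool_pos'],s['tcp_rot'],s['ft_force'])
```

```text
9.8 [ 549.87142959 -258.86649038  222.28538906] [ 1.79997121e+02 -1.64026159e-02  9.50811236e+01] [ 0.35454082 -0.23518745 -0.57659958]
```

View pics/w4.png

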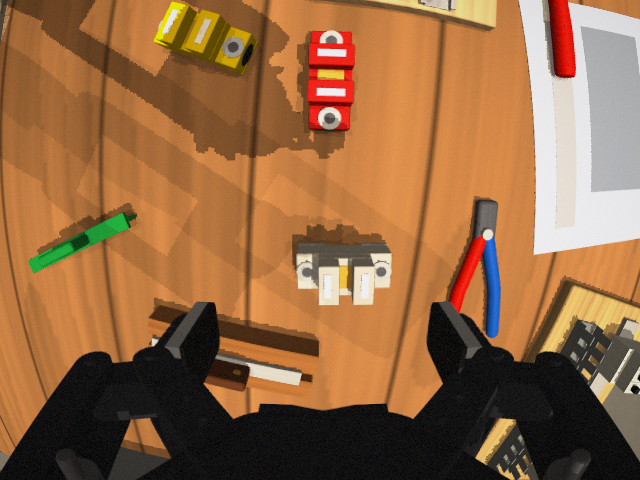

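Grey terminal B is now unobstructed at (347,285). The gauge handle is at (225,373), with the shoulder strip running from (153,345) to (300,379).

Run:
```python
from h import *
a=np.load('w4.npz',allow_pickle=True); s=a['s'].item(); p={k:a[k] for k in('mtx','T_tool_cam')}
Q=np.array([wz(p,s,u,v,72) for u,v in [(319,265),(375,267),(375,304),(319,304)]]);print(Q.round(1),Q.mean(0))
for u,v,z in [(300,379,40),(247,379,74),(247,362,74),(318,345,34)]: print(wz(p,s,u,v,z).round(1))
x,y=Q.mean(0)[:2]
go((x+1,y+1.5,120,94.5),(x+1,y+1.5,45,94.5))
```

```text
[[ 549.6 -293.1   72. ]
 [ 596.9 -290.8   72. ]
 [ 601.7 -325.2   72. ]
 [ 552.6 -329.2   72. ]] [ 575.20015798 -309.56304426   72.        ]
[ 540.9 -437.2   40. ]
[ 489.3 -417.9   74. ]
[ 489.5 -397.    74. ]
[ 556.8 -395.1   34. ]
(np.float64(576.2001579794589), np.float64(-308.06304426206236), 120, 94.5) 1 [-5.13, 2.18, 10.23] [0.0, -0.0, 0.6] rows 3
(np.float64(576.2001579794589), np.float64(-308.06304426206236), 45, 94.5) 1 [-0.0, -0.0, 7.5] [0.0, -0.0, -0.0] rows 2
```

Emit:
{"method": "play_rows", "body": {
  "motion": [
    [[-2.5,1.1,3,0,0,0],[-5.1,2.1,7,0,0,0],[-5.1,2.1,10.2,0,0,0],[-5.1,2.1,13,0,0,0],[-5.1,2.1,15,0,0,0]]
  ]
}}

```text
time: 10.35
tool_pos: [574.1, -307.6, 69.3]
tcp_rot: [-179.9, -0.1, 95.1]
ft_force: [0.2, -0.0, 0.6]
finger_gap: 85.6
grip_force: 0.0
```

Emit:
{"method": "play_rows", "body": {
  "motion": [
    [[0,0,1,0,0,0],[0,0,2,0,0,0],[0,0,2.7,0,0,0],[0,0,2.7,0,0,0],[0,0,2.7,0,0,0]]
  ]
}}

```text
time: 10.85
tool_pos: [575.4, -309.4, 46.3]
tcp_rot: [179.9, 0.0, 95.0]
ft_force: [0.5, -0.6, -0.1]
finger_gap: 85.2
grip_force: 0.0
```

Emit:
{"method": "play_rows", "body": {
  "motion": [
    [[0,0,0,0,0,0],[0,0,0,0,0,0],[0,0,0,0,0,0],[0,0,0,0,0,0],[0,0,0,0,0,0]]
  ],
  "jaw": 0.3
}}

```text
time: 11.35
tool_pos: [575.3, -309.5, 46.1]
tcp_rot: [179.9, 0.0, 95.0]
ft_force: [0.7, -0.1, 4.5]
finger_gap: 47.0
grip_force: 43.0
```

Emit:
{"method": "play_rows", "body": {
  "motion": [
    [[0,0,-3,0,0,0],[0,0,-7,0,0,0],[0,0,-11,0,0,0],[0,0,-14.5,0,0,0],[0,0,-16,0,0,0]]
  ]
}}

```text
time: 11.85
tool_pos: [576.1, -309.9, 209.4]
tcp_rot: [179.8, 0.2, 95.0]
ft_force: [-0.2, -0.6, -1.2]
finger_gap: 47.3
grip_force: 42.3
```

```bash
python3 -c "
from h import *
go((641,114,200,88.8),(641,114,110,88.8))"
```

```text
(641, 114, 200, 88.8) 1 [20.84, 5.08, 0.43] [0.1, 0.1, 3.1] rows 5
(641, 114, 200, 88.8) 2 [21.08, 3.94, 0.45] [0.1, 0.1, 3.1] rows 5
(641, 114, 110, 88.8) 1 [-0.0, -0.0, 9.0] [-0.0, -0.0, -0.0] rows 2
```

Emit:
{"method": "play_rows", "body": {
  "motion": [
    [[4,1,0.1,0,0,0.6],[8.3,2,0.2,0,0,1.2],[12.5,3,0.3,0,0,1.8],[16.7,4,0.4,0,0,2.5],[20.8,5.1,0.4,0,0,3.1]]
  ]
}}

```text
time: 12.35
tool_pos: [606.4, -95.5, 198.9]
tcp_rot: [-179.8, -0.1, 91.9]
ft_force: [0.2, -1.0, -2.4]
finger_gap: 47.6
grip_force: 42.3
```

Emit:
{"method": "play_rows", "body": {
  "motion": [
    [[4.5,0.9,0.1,0,0,0.6],[9,1.7,0.2,0,0,1.2],[13.5,2.5,0.3,0,0,1.8],[17.7,3.3,0.4,0,0,2.5],[21,3.9,0.4,0,0,3.1]]
  ]
}}

```text
time: 12.85
tool_pos: [638.5, 116.3, 194.8]
tcp_rot: [-179.8, -0.0, 88.8]
ft_force: [0.7, -0.5, -2.1]
finger_gap: 46.8
grip_force: 42.3
```

Emit:
{"method": "play_rows", "body": {
  "motion": [
    [[0,0,2,0,0,0],[0,0,5,0,0,0],[0,0,8,0,0,0],[0,0,9,0,0,0],[0,0,9,0,0,0]]
  ]
}}

```text
time: 13.35
tool_pos: [637.1, 113.4, 103.6]
tcp_rot: [-179.6, 0.0, 88.8]
ft_force: [-0.1, 0.5, -1.8]
finger_gap: 47.3
grip_force: 42.2
```

Emit:
{"method": "play_rows", "body": {
  "motion": [
    [[0,0,0,0,0,0],[0,0,0,0,0,0],[0,0,0,0,0,0],[0,0,0,0,0,0]]
  ]
}}

```text
time: 13.75
tool_pos: [640.4, 113.7, 108.7]
tcp_rot: [179.9, -0.0, 88.8]
ft_force: [0.4, -0.2, -2.0]
finger_gap: 47.6
grip_force: 42.2
```

Run:
```python
from h import *
s,p=snap('wrist','w5.png'); np.savez('w5.npz',s=s,**p); print(s['time'],s['tool_pos'],s['tcp_rot'],s['ft_force'])
```

```text
13.75 [640.4028849  113.70805292 108.72977771] [ 1.79876174e+02 -1.56411158e-02  8.87853915e+01] [ 0.39648807 -0.19980346 -2.02302336]
```

View pics/w5.png

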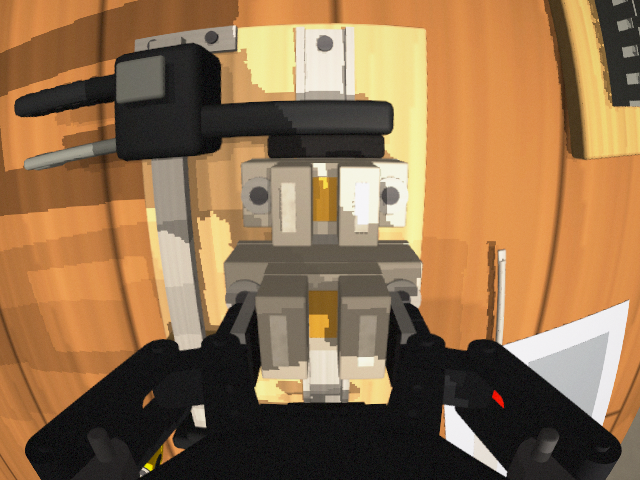

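Terminal A sits straight on the rail at (326,205), just short of the pad. Held B is centred at u=324.

Run:
```python
from h import *
a=np.load('w5.npz',allow_pickle=True); s=a['s'].item(); p={k:a[k] for k in('mtx','T_tool_cam')}
for n,u,v,z in [('A nose -y',273,246,91.5),('A nose -y',379,246,91.5),('A nose +y',275,165,91.5),('A nose+y',380,165,91.5),('padface top',330,137,62),('B body +y top',326,263,108.7-46+36),('B nose +y top',324,280,108.7-46+72),('B nose -y top',324,379,108.7-46+72)]:
    print(n,wz(p,s,u,v,z).round(1))
```

```text
A nose -y [618.2 136.8  91.5]
A nose -y [666.4 135.7  91.5]
A nose +y [621.  173.3  91.5]
A nose+y [666.4 172.4  91.5]
padface top [645.6 184.7  62. ]
B body +y top [642.1 130.7  98.7]
B nose +y top [641.2 137.2 134.7]
B nose -y top [640.3  95.4 134.7]
```

Emit:
{"method": "play_rows", "body": {
  "motion": [
    [[0.1,0,0.6,0,0,0],[0.1,0,1.4,0,0,0],[0.1,0,2.2,0,0,0],[0.1,0,3,0,0,0],[0.1,0,3.5,0,0,0]]
  ]
}}

```text
time: 14.3
tool_pos: [638.9, 114.6, 71.4]
tcp_rot: [-179.9, 0.0, 88.8]
ft_force: [-17.7, -1.4, 32.1]
finger_gap: 47.2
grip_force: 46.2
```

Emit:
{"method": "play_rows", "body": {
  "motion": [
    [[0,0,0.2,0,0,0],[0,0,0.4,0,0,0],[0,0,0.6,0,0,0],[0,0,0.6,0,0,0],[0,0,0.6,0,0,0]]
  ]
}}

```text
time: 14.8
tool_pos: [639.3, 114.8, 71.2]
tcp_rot: [-180.0, 0.0, 88.8]
ft_force: [-22.7, -2.1, 36.7]
finger_gap: 47.3
grip_force: 46.8
```

Emit:
{"method": "play_rows", "body": {
  "motion": [
    [[0,0,-0.3,0,0,0],[0,0,-0.8,0,0,0],[0,0,-1.2,0,0,0],[0,0,-1.2,0,0,0],[0,0,-1.2,0,0,0]]
  ]
}}

```text
time: 15.3
tool_pos: [639.5, 114.6, 77.8]
tcp_rot: [-180.0, 0.0, 88.8]
ft_force: [0.3, -0.6, -2.3]
finger_gap: 47.3
grip_force: 42.4
```

Emit:
{"method": "play_rows", "body": {
  "motion": [
    [[0,0,0,0,0,0],[0,0,0,0,0,0],[0,0,0,0,0,0],[0,0,0,0,0,0],[0,0,0,0,0,0]]
  ]
}}

```text
time: 15.8
tool_pos: [639.6, 114.7, 78.2]
tcp_rot: [-180.0, 0.0, 88.8]
ft_force: [0.3, 0.1, -2.3]
finger_gap: 47.2
grip_force: 42.4
```

Emit:
{"method": "play_rows", "body": {
  "motion": [
    [[0,0.2,0,0,0,0],[0,0.2,0.2,0,0,0],[0,0.2,0.4,0,0,0],[0,0.2,0.6,0,0,0],[0,0.2,0.8,0,0,0]]
  ]
}}

```text
time: 16.3
tool_pos: [641.5, 114.6, 69.9]
tcp_rot: [-180.0, 0.0, 88.8]
ft_force: [-0.6, -0.7, -2.5]
finger_gap: 47.6
grip_force: 42.4
```

Emit:
{"method": "play_rows", "body": {
  "motion": [
    [[0,0,0.1,0,0,0],[0,0,0.2,0,0,0],[0,0,0.3,0,0,0],[0,0,0.4,0,0,0],[0,0,0.4,0,0,0]]
  ]
}}

```text
time: 16.8
tool_pos: [641.5, 114.6, 66.1]
tcp_rot: [-180.0, 0.0, 88.8]
ft_force: [0.2, 0.2, -1.8]
finger_gap: 47.3
grip_force: 42.4
```

Emit:
{"method": "play_rows", "body": {
  "motion": [
    [[0,0,0.15,0,0,0],[0,0,0.15,0,0,0]]
  ]
}}

```text
time: 17.0
tool_pos: [641.9, 114.7, 65.7]
tcp_rot: [180.0, -0.0, 88.8]
ft_force: [-3.3, -0.7, 4.3]
finger_gap: 47.4
grip_force: 42.8
```

Emit:
{"method": "play_rows", "body": {
  "motion": [
    [[0,0,0,0,0,0],[0,0,0,0,0,0],[0,0,0,0,0,0]]
  ],
  "jaw": 1
}}

```text
time: 17.3
tool_pos: [641.7, 114.6, 64.8]
tcp_rot: [180.0, -0.0, 88.8]
ft_force: [-0.2, -0.6, 0.2]
finger_gap: 85.2
grip_force: 0.0
```

Emit:
{"method": "play_rows", "body": {
  "motion": [
    [[0,0,-2,0,0,0],[0,0,-5,0,0,0],[0,0,-9,0,0,0],[0,0,-12,0,0,0],[0,0,-12,0,0,0]]
  ]
}}

```text
time: 17.8
tool_pos: [644.9, 115.0, 191.6]
tcp_rot: [179.4, -0.1, 88.8]
ft_force: [0.6, -0.3, 0.7]
finger_gap: 85.3
grip_force: 0.0
```

Run:
```python
from h import *
go((489,218,185,178.8),(489,218,36,178.8))
```

```text
(489, 218, 185, 178.8) 1 [3.32, -5.27, 0.17] [0.2, 0.1, -30.0] rows 4
(489, 218, 185, 178.8) 2 [5.51, -2.9, 0.19] [0.2, 0.1, -30.0] rows 4
(489, 218, 185, 178.8) 3 [6.23, 0.24, 0.21] [0.2, 0.1, -30.0] rows 4
(489, 218, 36, 178.8) 1 [-0.0, -0.0, 14.9] [-0.0, -0.0, -0.0] rows 4
```

Emit:
{"method": "play_rows", "body": {
  "motion": [
    [[0.8,-1.3,0,0,0,-7.5],[1.6,-2.6,0,0,0,-15],[2.4,-4,0,0,0,-22.5],[3.3,-5.3,0,0,0,-30]]
  ]
}}

```text
time: 18.2
tool_pos: [588.4, 148.9, 183.7]
tcp_rot: [-179.9, -0.0, 119.1]
ft_force: [0.1, 1.0, 0.1]
finger_gap: 85.7
grip_force: 0.0
```

Emit:
{"method": "play_rows", "body": {
  "motion": [
    [[1.4,-0.7,0,0,0,-7.5],[2.8,-1.4,0,0,0,-15],[4.1,-2.1,0,0,0,-22.5],[5.5,-2.9,0,0,0,-30]]
  ]
}}

```text
time: 18.6
tool_pos: [536.6, 183.2, 183.8]
tcp_rot: [-180.0, -0.0, 149.1]
ft_force: [-0.4, 0.5, -0.2]
finger_gap: 85.4
grip_force: 0.0
```

Emit:
{"method": "play_rows", "body": {
  "motion": [
    [[1.6,0,0,0,0,-7.5],[3.1,0.1,0,0,0,-15],[4.7,0.2,0,0,0,-22.5],[6.2,0.2,0,0,0,-30],[6.2,0.2,0,0,0,-30]]
  ]
}}

```text
time: 19.1
tool_pos: [484.0, 217.6, 184.0]
tcp_rot: [-180.0, -0.1, 179.0]
ft_force: [0.9, 0.9, 0.3]
finger_gap: 85.7
grip_force: 0.0
```

Emit:
{"method": "play_rows", "body": {
  "motion": [
    [[0,0,0,0,0,0],[0,0,0,0,0,0],[0,0,0,0,0,0]]
  ]
}}

```text
time: 19.4
tool_pos: [485.9, 216.4, 184.7]
tcp_rot: [-180.0, 0.0, 178.7]
ft_force: [0.7, -1.0, -0.5]
finger_gap: 85.3
grip_force: 0.0
```

Run:
```python
from h import *
s,p=snap('wrist','w6.png'); np.savez('w6.npz',s=s,**p); print(s['time'],s['tool_pos'],s['tcp_rot'],s['ft_force'])
go((489,218,100,178.8),(489,218,36,178.8))
```

```text
19.4 [485.89923618 216.38251767 184.65812106] [-1.79990692e+02  1.63553496e-04  1.78653840e+02] [ 0.70142775 -1.00030035 -0.529885  ]
(489, 218, 100, 178.8) 1 [-0.31, 0.17, 8.47] [-0.0, -0.0, -0.1] rows 2
(489, 218, 36, 178.8) 1 [-0.0, -0.0, 6.4] [0.0, -0.0, -0.0] rows 2
```

View pics/w6.png

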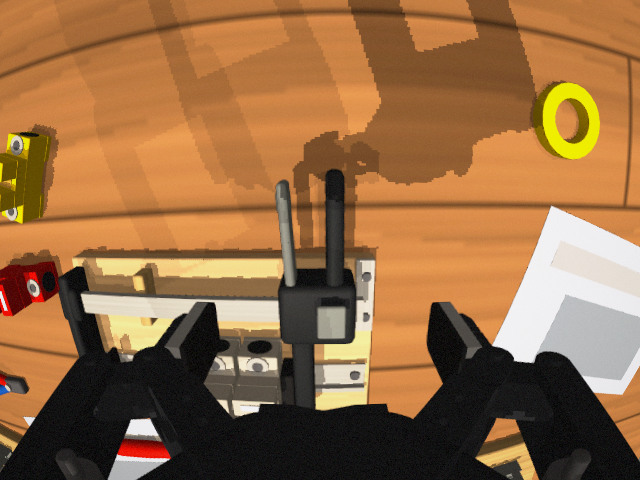

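Run:
```python
from h import *
a=np.load('w6.npz',allow_pickle=True); s=a['s'].item(); p={k:a[k] for k in('mtx','T_tool_cam')}
for n,u,v,z in [('trig out',281,235,62),('grip out',343,235,62),('grip end',335,170,62),('tab',331,321,79),('tab',345,338,79),('tab',317,306,79)]:
    print(n,wz(p,s,u,v,z).round(1))
```

```text
trig out [485.6 185.1  62. ]
grip out [486.7 231.2  62. ]
grip end [438.4 226.1  62. ]
tab [549.1 220.9  79. ]
tab [564.6 231.5  79. ]
tab [536.1 210.7  79. ]
```

The trigger is at (284,235) and the grip at (335,235), both inside the finger span.

Emit:
{"method": "play_rows", "body": {
  "motion": [
    [[0,0.1,4,0,0,0],[0,0.1,8,0,0,0],[0,0.1,11.5,0,0,0],[0,0.1,14,0,0,0],[0,0.1,15,0,0,0]]
  ]
}}

```text
time: 19.95
tool_pos: [483.4, 216.8, 31.5]
tcp_rot: [-179.9, -0.3, 178.7]
ft_force: [-1.3, -0.2, -0.9]
finger_gap: 85.6
grip_force: 0.0
```

Emit:
{"method": "play_rows", "body": {
  "motion": [
    [[0,0,0,0,0,0],[0,0,0,0,0,0],[0,0,0,0,0,0],[0,0,0,0,0,0],[0,0,0,0,0,0]]
  ],
  "jaw": 0.3,
  "squeeze": 30
}}

```text
time: 20.45
tool_pos: [486.9, 217.3, 37.4]
tcp_rot: [-180.0, 0.2, 178.7]
ft_force: [-2.9, -5.5, 5.2]
finger_gap: 28.9
grip_force: 33.1
```

Emit:
{"method": "play_rows", "body": {
  "motion": [
    [[0,0,0,0,0,0],[0,0,0,0,0,0],[0,0,0,0,0,0]]
  ],
  "jaw": 0.9
}}

```text
time: 20.75
tool_pos: [486.5, 218.2, 36.0]
tcp_rot: [180.0, 0.1, 178.8]
ft_force: [-0.4, -0.4, 0.5]
finger_gap: 71.1
grip_force: 0.0
```

Run:
```python
from h import *
s,p=snap('side','s1.png')
s2,q=snap('scene')
A=cv2.resize(p['pixels'][160:300,230:410],(540,420))[:,:,::-1]
cv2.imwrite('pics/cs1.png',A); np.savez('s1.npz',**p)
```

```text
(no output)
```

View pics/cs1.png

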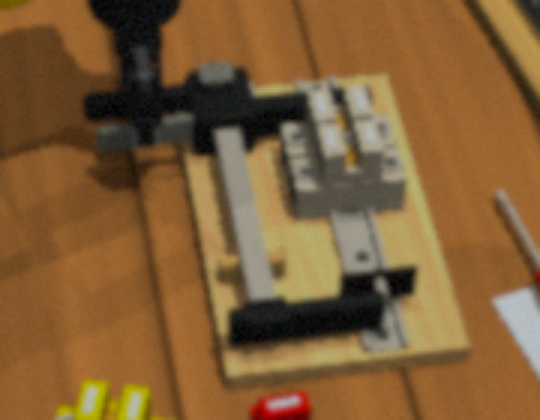

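Side view: both terminals are side by side on the rail near the fixed jaw at crop (345,150). The moving jaw is at crop (320,320). The squeeze works, so I continue with full strokes.

Emit:
{"method": "play_rows", "body": {
  "motion": [
    [[0,0,0,0,0,0],[0,0,0,0,0,0],[0,0,0,0,0,0],[0,0,0,0,0,0],[0,0,0,0,0,0]]
  ],
  "jaw": 0.3
}}

```text
time: 21.35
tool_pos: [485.6, 217.4, 35.3]
tcp_rot: [-180.0, -0.0, 178.8]
ft_force: [-2.3, -5.0, 5.3]
finger_gap: 29.0
grip_force: 33.3
```

Emit:
{"method": "play_rows", "body": {
  "motion": [
    [[0,0,0,0,0,0],[0,0,0,0,0,0],[0,0,0,0,0,0],[0,0,0,0,0,0]]
  ],
  "jaw": 0.9
}}

```text
time: 21.75
tool_pos: [485.4, 218.2, 34.8]
tcp_rot: [180.0, -0.0, 178.8]
ft_force: [0.5, -0.2, -0.1]
finger_gap: 77.0
grip_force: 0.0
```

Emit:
{"method": "play_rows", "body": {
  "motion": [
    [[0,0,0,0,0,0],[0,0,0,0,0,0],[0,0,0,0,0,0],[0,0,0,0,0,0],[0,0,0,0,0,0]]
  ],
  "jaw": 0.3
}}

```text
time: 22.25
tool_pos: [485.6, 217.3, 35.3]
tcp_rot: [-180.0, 0.0, 178.8]
ft_force: [-1.7, -5.1, 6.6]
finger_gap: 29.1
grip_force: 33.4
```

Emit:
{"method": "play_rows", "body": {
  "motion": [
    [[0,0,0,0,0,0],[0,0,0,0,0,0],[0,0,0,0,0,0],[0,0,0,0,0,0]]
  ],
  "jaw": 0.9
}}

```text
time: 22.65
tool_pos: [485.4, 218.2, 34.8]
tcp_rot: [180.0, 0.0, 178.8]
ft_force: [-0.3, 0.5, 0.6]
finger_gap: 77.0
grip_force: 0.0
```

```bash
cat >> h.py <<'E'
def J(x,y,z):
    a=np.radians(-1.2); return np.array([590.5+x*np.cos(a)-y*np.sin(a),90.5+x*np.sin(a)+y*np.cos(a),z])
def jawpos(p):
    """jig y where the bar (top z=52, x=-40) meets the dark moving jaw"""
    ys=np.arange(-140,85,1.); g=cv2.GaussianBlur(cv2.cvtColor(np.asarray(p['pixels']),cv2.COLOR_RGB2GRAY),(3,3),0)
    uv=np.array([proj(p,J(-40,y,52)) for y in ys]).astype(np.float32)
    b=cv2.remap(g,uv[:,:1],uv[:,1:],cv2.INTER_LINEAR)[:,0]
    d=np.where(b<70)[0]; return ys[d].min() if len(d) else None, ys[d[ys[d]<60]].max() if len(d) else None
E
python3 - <<'E'
from h import *
for f in('side0.npz','s1.npz'): print(jawpos(dict(np.load(f))))
s,p=snap('side'); print(s['time'],jawpos(p)); print(jawpos(snap('scene')[1]))
E
```

```text
(np.float64(-140.0), np.float64(-107.0))
(np.float64(-140.0), np.float64(-101.0))
22.65 (np.float64(-131.0), np.float64(-88.0))
(np.float64(-115.0), np.float64(-89.0))
```

Emit:
{"method": "play_rows", "body": {
  "motion": [
    [[0,0,0,0,0,0],[0,0,0,0,0,0],[0,0,0,0,0,0],[0,0,0,0,0,0],[0,0,0,0,0,0]]
  ],
  "jaw": 0.3
}}

```text
time: 23.25
tool_pos: [485.5, 217.3, 35.3]
tcp_rot: [-180.0, -0.0, 178.8]
ft_force: [-2.1, -4.7, 5.8]
finger_gap: 28.9
grip_force: 33.5
```

Emit:
{"method": "play_rows", "body": {
  "motion": [
    [[0,0,0,0,0,0],[0,0,0,0,0,0],[0,0,0,0,0,0],[0,0,0,0,0,0]]
  ],
  "jaw": 0.9
}}

```text
time: 23.65
tool_pos: [485.4, 218.2, 34.8]
tcp_rot: [180.0, 0.0, 178.8]
ft_force: [0.1, -0.2, -0.3]
finger_gap: 77.1
grip_force: 0.0
```

Emit:
{"method": "play_rows", "body": {
  "motion": [
    [[0,0,0,0,0,0],[0,0,0,0,0,0],[0,0,0,0,0,0],[0,0,0,0,0,0],[0,0,0,0,0,0]]
  ],
  "jaw": 0.3
}}

```text
time: 24.15
tool_pos: [485.5, 217.3, 35.3]
tcp_rot: [-180.0, -0.0, 178.8]
ft_force: [-2.5, -5.6, 4.9]
finger_gap: 29.3
grip_force: 33.4
```

Emit:
{"method": "play_rows", "body": {
  "motion": [
    [[0,0,0,0,0,0],[0,0,0,0,0,0],[0,0,0,0,0,0],[0,0,0,0,0,0]]
  ],
  "jaw": 0.9
}}

```text
time: 24.55
tool_pos: [485.5, 218.2, 34.8]
tcp_rot: [180.0, 0.0, 178.8]
ft_force: [0.1, -0.4, -0.7]
finger_gap: 77.2
grip_force: 0.0
```

Emit:
{"method": "play_rows", "body": {
  "motion": [
    [[0,0,0,0,0,0],[0,0,0,0,0,0],[0,0,0,0,0,0],[0,0,0,0,0,0],[0,0,0,0,0,0]]
  ],
  "jaw": 0.3
}}

```text
time: 25.05
tool_pos: [485.6, 217.3, 35.3]
tcp_rot: [-180.0, 0.0, 178.8]
ft_force: [-2.5, -4.7, 6.4]
finger_gap: 29.0
grip_force: 33.4
```

Emit:
{"method": "play_rows", "body": {
  "motion": [
    [[0,0,0,0,0,0],[0,0,0,0,0,0],[0,0,0,0,0,0],[0,0,0,0,0,0]]
  ],
  "jaw": 0.9
}}

```text
time: 25.45
tool_pos: [485.5, 218.2, 34.9]
tcp_rot: [180.0, 0.0, 178.8]
ft_force: [0.1, 0.6, 0.5]
finger_gap: 76.9
grip_force: 0.0
```

Emit:
{"method": "play_rows", "body": {
  "motion": [
    [[0,0,0,0,0,0],[0,0,0,0,0,0],[0,0,0,0,0,0],[0,0,0,0,0,0],[0,0,0,0,0,0]]
  ],
  "jaw": 0.3
}}

```text
time: 25.95
tool_pos: [485.6, 217.3, 35.4]
tcp_rot: [-180.0, 0.0, 178.8]
ft_force: [-2.8, -4.6, 6.4]
finger_gap: 29.4
grip_force: 33.3
```

Emit:
{"method": "play_rows", "body": {
  "motion": [
    [[0,0,0,0,0,0],[0,0,0,0,0,0],[0,0,0,0,0,0],[0,0,0,0,0,0]]
  ],
  "jaw": 0.9
}}

```text
time: 26.35
tool_pos: [485.5, 218.2, 34.8]
tcp_rot: [180.0, 0.0, 178.8]
ft_force: [-0.0, -0.3, 0.2]
finger_gap: 76.8
grip_force: 0.0
```

Emit:
{"method": "play_rows", "body": {
  "motion": [
    [[0,0,0,0,0,0],[0,0,0,0,0,0],[0,0,0,0,0,0],[0,0,0,0,0,0],[0,0,0,0,0,0]]
  ],
  "jaw": 0.3
}}

```text
time: 26.85
tool_pos: [485.6, 217.4, 35.4]
tcp_rot: [-180.0, 0.0, 178.8]
ft_force: [-2.2, -5.1, 6.0]
finger_gap: 29.0
grip_force: 33.3
```

Emit:
{"method": "play_rows", "body": {
  "motion": [
    [[0,0,0,0,0,0],[0,0,0,0,0,0],[0,0,0,0,0,0],[0,0,0,0,0,0]]
  ],
  "jaw": 0.9
}}

```text
time: 27.25
tool_pos: [485.5, 218.2, 34.9]
tcp_rot: [180.0, 0.0, 178.8]
ft_force: [0.7, -0.2, 0.3]
finger_gap: 76.8
grip_force: 0.0
```

Run:
```python
from h import *
s,p=snap('side'); print(s['time'],jawpos(p)); print(jawpos(snap('scene')[1]))
```

```text
27.25 (np.float64(-99.0), np.float64(-55.0))
(np.float64(-83.0), np.float64(-56.0))
```

Emit:
{"method": "play_rows", "body": {
  "motion": [
    [[0,0,0,0,0,0],[0,0,0,0,0,0],[0,0,0,0,0,0],[0,0,0,0,0,0],[0,0,0,0,0,0]]
  ],
  "jaw": 0.3
}}

```text
time: 27.85
tool_pos: [485.6, 217.4, 35.3]
tcp_rot: [-180.0, 0.0, 178.8]
ft_force: [-2.4, -3.9, 5.5]
finger_gap: 29.1
grip_force: 33.5
```

Emit:
{"method": "play_rows", "body": {
  "motion": [
    [[0,0,0,0,0,0],[0,0,0,0,0,0],[0,0,0,0,0,0],[0,0,0,0,0,0]]
  ],
  "jaw": 0.9
}}

```text
time: 28.25
tool_pos: [485.4, 218.2, 34.8]
tcp_rot: [180.0, 0.0, 178.8]
ft_force: [-0.2, 0.1, 0.1]
finger_gap: 77.2
grip_force: 0.0
```

Emit:
{"method": "play_rows", "body": {
  "motion": [
    [[0,0,0,0,0,0],[0,0,0,0,0,0],[0,0,0,0,0,0],[0,0,0,0,0,0],[0,0,0,0,0,0]]
  ],
  "jaw": 0.3
}}

```text
time: 28.75
tool_pos: [485.6, 217.4, 35.4]
tcp_rot: [-180.0, 0.0, 178.8]
ft_force: [-3.0, -4.3, 5.9]
finger_gap: 29.0
grip_force: 33.4
```

Emit:
{"method": "play_rows", "body": {
  "motion": [
    [[0,0,0,0,0,0],[0,0,0,0,0,0],[0,0,0,0,0,0],[0,0,0,0,0,0]]
  ],
  "jaw": 0.9
}}

```text
time: 29.15
tool_pos: [485.5, 218.2, 34.9]
tcp_rot: [180.0, 0.0, 178.8]
ft_force: [0.3, -0.2, 0.1]
finger_gap: 76.9
grip_force: 0.0
```

Emit:
{"method": "play_rows", "body": {
  "motion": [
    [[0,0,0,0,0,0],[0,0,0,0,0,0],[0,0,0,0,0,0],[0,0,0,0,0,0],[0,0,0,0,0,0]]
  ],
  "jaw": 0.3
}}

```text
time: 29.65
tool_pos: [485.6, 217.3, 35.4]
tcp_rot: [-180.0, 0.0, 178.8]
ft_force: [-2.7, -4.3, 6.4]
finger_gap: 28.8
grip_force: 32.1
```

Emit:
{"method": "play_rows", "body": {
  "motion": [
    [[0,0,0,0,0,0],[0,0,0,0,0,0],[0,0,0,0,0,0],[0,0,0,0,0,0]]
  ],
  "jaw": 0.9
}}

```text
time: 30.05
tool_pos: [485.4, 218.1, 34.8]
tcp_rot: [180.0, 0.0, 178.8]
ft_force: [0.9, -0.2, -0.2]
finger_gap: 76.8
grip_force: 0.0
```

Emit:
{"method": "play_rows", "body": {
  "motion": [
    [[0,0,0,0,0,0],[0,0,0,0,0,0],[0,0,0,0,0,0],[0,0,0,0,0,0],[0,0,0,0,0,0]]
  ],
  "jaw": 0.3
}}

```text
time: 30.55
tool_pos: [485.6, 217.4, 35.4]
tcp_rot: [-180.0, 0.0, 178.8]
ft_force: [-3.2, -4.5, 6.2]
finger_gap: 29.4
grip_force: 31.8
```

Emit:
{"method": "play_rows", "body": {
  "motion": [
    [[0,0,0,0,0,0],[0,0,0,0,0,0],[0,0,0,0,0,0],[0,0,0,0,0,0]]
  ],
  "jaw": 0.9
}}

```text
time: 30.95
tool_pos: [485.4, 218.2, 34.8]
tcp_rot: [180.0, 0.0, 178.8]
ft_force: [-0.3, 0.3, -0.5]
finger_gap: 76.7
grip_force: 0.0
```

Emit:
{"method": "play_rows", "body": {
  "motion": [
    [[0,0,0,0,0,0],[0,0,0,0,0,0],[0,0,0,0,0,0],[0,0,0,0,0,0],[0,0,0,0,0,0]]
  ],
  "jaw": 0.3
}}

```text
time: 31.45
tool_pos: [485.6, 217.4, 35.4]
tcp_rot: [-180.0, 0.0, 178.8]
ft_force: [-2.6, -5.1, 6.7]
finger_gap: 29.2
grip_force: 31.9
```

Emit:
{"method": "play_rows", "body": {
  "motion": [
    [[0,0,0,0,0,0],[0,0,0,0,0,0],[0,0,0,0,0,0],[0,0,0,0,0,0]]
  ],
  "jaw": 0.9
}}

```text
time: 31.85
tool_pos: [485.4, 218.2, 34.8]
tcp_rot: [180.0, 0.0, 178.8]
ft_force: [0.1, -0.2, 0.2]
finger_gap: 76.8
grip_force: 0.0
```

Emit:
{"method": "play_rows", "body": {
  "motion": [
    [[0,0,0,0,0,0],[0,0,0,0,0,0],[0,0,0,0,0,0],[0,0,0,0,0,0],[0,0,0,0,0,0]]
  ],
  "jaw": 0.3
}}

```text
time: 32.35
tool_pos: [485.6, 217.3, 35.4]
tcp_rot: [-180.0, -0.0, 178.8]
ft_force: [-2.6, -4.5, 6.7]
finger_gap: 29.1
grip_force: 33.4
```

Emit:
{"method": "play_rows", "body": {
  "motion": [
    [[0,0,0,0,0,0],[0,0,0,0,0,0],[0,0,0,0,0,0],[0,0,0,0,0,0]]
  ],
  "jaw": 0.9
}}

```text
time: 32.75
tool_pos: [485.4, 218.2, 34.8]
tcp_rot: [180.0, 0.0, 178.8]
ft_force: [-0.1, 0.3, 0.0]
finger_gap: 76.9
grip_force: 0.0
```

Emit:
{"method": "play_rows", "body": {
  "motion": [
    [[0,0,0,0,0,0],[0,0,0,0,0,0],[0,0,0,0,0,0],[0,0,0,0,0,0],[0,0,0,0,0,0]]
  ],
  "jaw": 0.3
}}

```text
time: 33.25
tool_pos: [485.6, 217.3, 35.4]
tcp_rot: [-180.0, 0.0, 178.8]
ft_force: [-2.9, -4.6, 5.6]
finger_gap: 29.2
grip_force: 33.5
```

Emit:
{"method": "play_rows", "body": {
  "motion": [
    [[0,0,0,0,0,0],[0,0,0,0,0,0],[0,0,0,0,0,0],[0,0,0,0,0,0]]
  ],
  "jaw": 0.9
}}

```text
time: 33.65
tool_pos: [485.5, 218.2, 34.9]
tcp_rot: [180.0, 0.0, 178.8]
ft_force: [0.6, 0.2, -0.7]
finger_gap: 77.2
grip_force: 0.0
```

Run:
```python
from h import *
s,p=snap('side'); print(s['time'],jawpos(p)); print(jawpos(snap('scene')[1]))
```

```text
33.65 (np.float64(-48.0), np.float64(-10.0))
(np.float64(-56.0), np.float64(-10.0))
```

Emit:
{"method": "play_rows", "body": {
  "motion": [
    [[0,0,0,0,0,0],[0,0,0,0,0,0],[0,0,0,0,0,0],[0,0,0,0,0,0],[0,0,0,0,0,0]]
  ],
  "jaw": 0.3
}}

```text
time: 34.25
tool_pos: [485.6, 217.3, 35.4]
tcp_rot: [-180.0, 0.0, 178.8]
ft_force: [-2.4, -4.7, 5.3]
finger_gap: 29.1
grip_force: 32.8
```

Emit:
{"method": "play_rows", "body": {
  "motion": [
    [[0,0,0,0,0,0],[0,0,0,0,0,0],[0,0,0,0,0,0],[0,0,0,0,0,0]]
  ],
  "jaw": 0.9
}}

```text
time: 34.65
tool_pos: [485.4, 218.2, 34.8]
tcp_rot: [180.0, 0.0, 178.8]
ft_force: [0.5, 0.3, 0.6]
finger_gap: 76.7
grip_force: 0.0
```

Emit:
{"method": "play_rows", "body": {
  "motion": [
    [[0,0,0,0,0,0],[0,0,0,0,0,0],[0,0,0,0,0,0],[0,0,0,0,0,0],[0,0,0,0,0,0]]
  ],
  "jaw": 0.3
}}

```text
time: 35.15
tool_pos: [485.6, 217.3, 35.5]
tcp_rot: [-180.0, -0.0, 178.8]
ft_force: [-3.0, -5.1, 7.3]
finger_gap: 29.6
grip_force: 32.9
```

Emit:
{"method": "play_rows", "body": {
  "motion": [
    [[0,0,0,0,0,0],[0,0,0,0,0,0],[0,0,0,0,0,0],[0,0,0,0,0,0]]
  ],
  "jaw": 0.9
}}

```text
time: 35.55
tool_pos: [485.4, 218.2, 34.9]
tcp_rot: [180.0, 0.0, 178.8]
ft_force: [0.2, -1.0, -0.3]
finger_gap: 76.8
grip_force: 0.0
```

Emit:
{"method": "play_rows", "body": {
  "motion": [
    [[0,0,0,0,0,0],[0,0,0,0,0,0],[0,0,0,0,0,0],[0,0,0,0,0,0],[0,0,0,0,0,0]]
  ],
  "jaw": 0.3,
  "squeeze": 35
}}

```text
time: 36.05
tool_pos: [485.6, 217.3, 35.7]
tcp_rot: [-180.0, 0.0, 178.8]
ft_force: [-4.0, -6.0, 8.8]
finger_gap: 29.5
grip_force: 38.8
```

Emit:
{"method": "play_rows", "body": {
  "motion": [
    [[0,0,0,0,0,0],[0,0,0,0,0,0],[0,0,0,0,0,0],[0,0,0,0,0,0]]
  ],
  "jaw": 0.9
}}

```text
time: 36.45
tool_pos: [485.4, 218.2, 34.8]
tcp_rot: [180.0, -0.0, 178.8]
ft_force: [0.6, 0.0, 0.6]
finger_gap: 76.6
grip_force: 0.0
```

Emit:
{"method": "play_rows", "body": {
  "motion": [
    [[0,0,0,0,0,0],[0,0,0,0,0,0],[0,0,0,0,0,0],[0,0,0,0,0,0],[0,0,0,0,0,0]]
  ],
  "jaw": 0.3
}}

```text
time: 36.95
tool_pos: [485.4, 217.3, 35.3]
tcp_rot: [-180.0, -0.0, 178.8]
ft_force: [-2.7, -5.2, 6.4]
finger_gap: 29.4
grip_force: 37.6
```

Emit:
{"method": "play_rows", "body": {
  "motion": [
    [[0,0,0,0,0,0],[0,0,0,0,0,0],[0,0,0,0,0,0],[0,0,0,0,0,0]]
  ],
  "jaw": 0.9
}}

```text
time: 37.35
tool_pos: [485.4, 218.2, 34.8]
tcp_rot: [180.0, 0.0, 178.8]
ft_force: [-1.0, -0.3, -0.1]
finger_gap: 77.0
grip_force: 0.0
```

Run:
```python
from h import *
s,p=snap('side'); print(s['time'],jawpos(p)); print(jawpos(snap('scene')[1]))
```

```text
37.35 (np.float64(-36.0), np.float64(10.0))
(np.float64(-56.0), np.float64(9.0))
```

The jaw is at 117 mm and the last squeeze gained nothing, so the row is tight. Now the gauge.

Emit:
{"method": "play_rows", "body": {
  "motion": [
    [[0,0,-2,0,0,0],[0,0,-6,0,0,0],[0,0,-10,0,0,0],[0,0,-14,0,0,0],[0,0,-17,0,0,0]]
  ],
  "jaw": 1
}}

```text
time: 37.95
tool_pos: [486.1, 218.3, 208.0]
tcp_rot: [179.9, 0.2, 178.8]
ft_force: [0.1, -0.1, 1.0]
finger_gap: 85.3
grip_force: 0.0
```

Run:
```python
from h import *
s=sensors.sense(); print(s['joint_pos'].round(),s['tool_pos'])
go((450,-424,210,173.3))
```

```text
[ 19.  -2.  98.   0.  84. -70.] [486.11084849 218.33591626 208.03119418]
(450, -424, 210, 173.3) 1 [0.76, -21.43, -0.1] [0.0, 0.1, 1.8] rows 5
(450, -424, 210, 173.3) 2 [0.07, -21.44, -0.09] [0.0, 0.1, 1.8] rows 5
(450, -424, 210, 173.3) 3 [-0.62, -21.44, -0.08] [0.0, 0.1, 1.8] rows 5
```

Emit:
{"method": "play_rows", "body": {
  "motion": [
    [[0.2,-4,0,0,0,0.4],[0.4,-8.5,0,0,0,0.8],[0.6,-13,0,0,0,1.2],[0.7,-17.5,0,0,0,1.6],[0.8,-21.4,0,0,0,1.8]]
  ]
}}

```text
time: 38.45
tool_pos: [472.7, 2.3, 205.1]
tcp_rot: [180.0, 0.1, 177.0]
ft_force: [1.0, 0.4, 0.2]
finger_gap: 85.3
grip_force: 0.0
```

Emit:
{"method": "play_rows", "body": {
  "motion": [
    [[0,-4.5,0,0,0,0.4],[0,-9,0,0,0,0.8],[0,-13.5,0,0,0,1.2],[0.1,-18,0,0,0,1.6],[0.1,-21.4,0,0,0,1.8]]
  ]
}}

```text
time: 38.95
tool_pos: [460.3, -212.0, 205.1]
tcp_rot: [-180.0, 0.0, 175.1]
ft_force: [0.3, 0.6, 0.5]
finger_gap: 85.3
grip_force: 0.0
```

Emit:
{"method": "play_rows", "body": {
  "motion": [
    [[-0.1,-4.5,0,0,0,0.4],[-0.2,-9,0,0,0,0.8],[-0.4,-13.5,0,0,0,1.2],[-0.5,-18,0,0,0,1.6],[-0.6,-21.4,0,0,0,1.8]]
  ]
}}

```text
time: 39.45
tool_pos: [448.2, -425.9, 204.8]
tcp_rot: [-180.0, 0.0, 173.3]
ft_force: [-0.0, -0.2, 1.1]
finger_gap: 85.4
grip_force: 0.0
```

Emit:
{"method": "play_rows", "body": {
  "motion": [
    [[0,0,0,0,0,0],[0,0,0,0,0,0],[0,0,0,0,0,0],[0,0,0,0,0,0],[0,0,0,0,0,0]]
  ]
}}

```text
time: 39.95
tool_pos: [449.2, -422.4, 205.1]
tcp_rot: [-180.0, 0.0, 173.5]
ft_force: [-0.7, 0.1, 0.2]
finger_gap: 85.5
grip_force: 0.0
```

Run:
```python
from h import *
s,p=snap('wrist','w7.png'); np.savez('w7.npz',s=s,**p); print(s['time'],s['tool_pos'],s['tcp_rot'],s['ft_force'])
```

```text
39.95 [ 449.18812491 -422.40205558  205.10074938] [-1.79991794e+02  2.17557766e-02  1.73469295e+02] [-0.72466284  0.09161646  0.18047491]
```

View pics/w7.png

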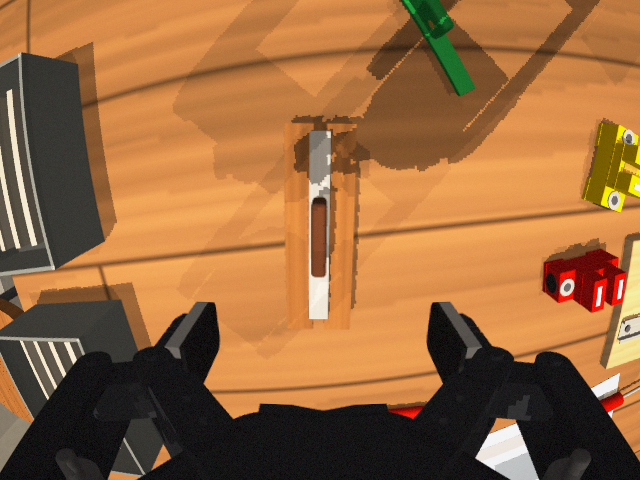

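Run:
```python
from h import *
a=np.load('w7.npz',allow_pickle=True); s=a['s'].item(); p={k:a[k] for k in('mtx','T_tool_cam')}
for n,u,v,z in [('sh',320,131,40),('sh',318,319,40),('h',319,198,74),('h',318.5,277,74),('restL',286,123,34),('restR',353,123,34),('restL',285,328,34),('restR',350,328,34)]: print(n,wz(p,s,u,v,z).round(1))
```

```text
sh [ 373.1 -416.1   40. ]
sh [ 541.2 -437.6   40. ]
h [ 423.2 -422.4   74. ]
h [ 485.8 -430.2   74. ]
restL [ 362.8 -443.5   34. ]
restR [ 369.2 -388.    34. ]
restL [ 550.8 -471.    34. ]
restR [ 557.9 -408.6   34. ]
```

```bash
python3 -c "
from h import *
go((456.8,-426,120,173),(456.8,-426,48,173))"
```

```text
(456.8, -426, 120, 173) 1 [-0.8, -0.25, 8.51] [-0.0, 0.0, 0.5] rows 2
(456.8, -426, 48, 173) 1 [-0.0, -0.0, 7.2] [0.0, -0.0, -0.0] rows 2
```

Emit:
{"method": "play_rows", "body": {
  "motion": [
    [[-0.8,-0.3,3,0,0,0.5],[-0.8,-0.3,7,0,0,0.5],[-0.8,-0.3,10.5,0,0,0.5],[-0.8,-0.3,13.5,0,0,0.5],[-0.8,-0.3,15.7,0,0,0.5]]
  ]
}}

```text
time: 40.5
tool_pos: [455.6, -425.8, 45.3]
tcp_rot: [179.9, -0.1, 172.9]
ft_force: [-0.6, 0.9, -0.5]
finger_gap: 85.5
grip_force: 0.0
```

Emit:
{"method": "play_rows", "body": {
  "motion": [
    [[0,0,0,0,0,0],[0,0,0,0,0,0],[0,0,0,0,0,0],[0,0,0,0,0,0],[0,0,0,0,0,0]]
  ],
  "jaw": 0.4
}}

```text
time: 41.0
tool_pos: [457.0, -428.1, 49.4]
tcp_rot: [-179.9, 0.1, 172.9]
ft_force: [-0.6, -0.7, 0.2]
finger_gap: 34.3
grip_force: 0.0
```

```bash
python3 -c "
from h import *
go((456.8,-426,48,173))"
```

```text
(456.8, -426, 48, 173) 1 [0.05, 0.2, 0.14] [-0.1, 0.1, -0.1] rows 1
```

Emit:
{"method": "play_rows", "body": {
  "motion": [
    [[0,0.1,0.1,0,0,0],[0,0.1,0.1,0,0,0],[0,0.1,0.1,0,0,0],[0,0.1,0.1,0,0,0],[0,0.1,0.1,0,0,0]]
  ],
  "jaw": 0,
  "squeeze": 40
}}

```text
time: 41.5
tool_pos: [456.6, -426.4, 47.2]
tcp_rot: [-180.0, 0.0, 172.9]
ft_force: [-0.5, 0.8, 5.2]
finger_gap: 11.2
grip_force: 40.4
```

Emit:
{"method": "play_rows", "body": {
  "motion": [
    [[0,0,0,0,0,0],[0,0,0,0,0,0],[0,0,0,0,0,0]]
  ]
}}

```text
time: 41.8
tool_pos: [456.6, -426.4, 47.2]
tcp_rot: [-180.0, 0.0, 172.9]
ft_force: [-0.1, 0.9, 5.5]
finger_gap: 11.0
grip_force: 40.5
```

Emit:
{"method": "play_rows", "body": {
  "motion": [
    [[0,0,-1,0,0,0],[0,0,-3,0,0,0],[0,0,-6,0,0,0],[0,0,-10,0,0,0],[0,0,-14.5,0,0,0]]
  ]
}}

```text
time: 42.3
tool_pos: [455.3, -425.2, 191.4]
tcp_rot: [179.9, -0.2, 172.9]
ft_force: [1.5, -0.5, -2.3]
finger_gap: 11.4
grip_force: 39.3
```

```bash
python3 -c "
from h import *
s=sensors.sense(); print(s['finger_gap'],s['tool_pos'],s['ft_force'])
go((642,137,190,88.8))"
```

```text
11.369994547721031 [ 455.31590235 -425.21656232  191.44365931] [ 1.53993061 -0.49257392 -2.2544718 ]
(642, 137, 190, 88.8) 1 [-3.85, 19.37, 0.08] [-0.0, -0.1, 28.0] rows 5
(642, 137, 190, 88.8) 2 [5.7, 18.91, 0.08] [-0.0, -0.1, 28.0] rows 5
(642, 137, 190, 88.8) 3 [13.91, 14.01, 0.07] [-0.0, -0.1, 28.0] rows 5
```

Fz of −2.3 N confirms the gauge is lifted.

Emit:
{"method": "play_rows", "body": {
  "motion": [
    [[-0.8,3.8,0,0,0,5.6],[-1.5,7.7,0,0,0,11.2],[-2.3,11.6,0,0,0,16.8],[-3.1,15.5,0,0,0,22.4],[-3.8,19.4,0,0,0,28]]
  ]
}}

```text
time: 42.8
tool_pos: [518.1, -236.9, 191.7]
tcp_rot: [-180.0, -0.0, 144.6]
ft_force: [0.8, -0.7, -1.2]
finger_gap: 11.1
grip_force: 39.5
```

Emit:
{"method": "play_rows", "body": {
  "motion": [
    [[1.1,3.8,0,0,0,5.6],[2.3,7.6,0,0,0,11.2],[3.4,11.3,0,0,0,16.8],[4.6,15.1,0,0,0,22.4],[5.7,18.9,0,0,0,28]]
  ]
}}

```text
time: 43.3
tool_pos: [580.1, -49.5, 191.7]
tcp_rot: [-180.0, -0.0, 116.7]
ft_force: [1.2, -0.8, -1.9]
finger_gap: 11.3
grip_force: 39.5
```

Emit:
{"method": "play_rows", "body": {
  "motion": [
    [[2.8,2.8,0,0,0,5.6],[5.6,5.6,0,0,0,11.2],[8.3,8.4,0,0,0,16.8],[11.1,11.2,0,0,0,22.4],[13.9,14,0,0,0,28]]
  ]
}}

```text
time: 43.8
tool_pos: [642.1, 137.7, 191.5]
tcp_rot: [-179.9, 0.0, 88.7]
ft_force: [0.5, 0.1, -1.7]
finger_gap: 11.3
grip_force: 39.5
```

Emit:
{"method": "play_rows", "body": {
  "motion": [
    [[0,0,0,0,0,0],[0,0,0,0,0,0],[0,0,0,0,0,0],[0,0,0,0,0,0],[0,0,0,0,0,0]]
  ]
}}

```text
time: 44.3
tool_pos: [642.2, 135.1, 192.0]
tcp_rot: [180.0, 0.0, 88.8]
ft_force: [-0.1, -0.1, -1.7]
finger_gap: 11.1
grip_force: 39.8
```

Run:
```python
from h import *
print(sensors.sense()['tool_pos'])
go((642,138,145,88.8))
```

```text
[642.19519483 135.07043677 191.97790347]
(642, 138, 145, 88.8) 1 [0.29, -0.03, 4.7] [0.0, 0.0, 0.0] rows 1
```

Emit:
{"method": "play_rows", "body": {
  "motion": [
    [[0.3,0,1.5,0,0,0],[0.3,0,3,0,0,0],[0.3,0,4.3,0,0,0],[0.3,0,5.2,0,0,0],[0.3,0,5.7,0,0,0]]
  ]
}}

```text
time: 44.8
tool_pos: [641.2, 139.1, 132.4]
tcp_rot: [-179.8, 0.0, 88.9]
ft_force: [-0.0, -0.7, -1.9]
finger_gap: 11.5
grip_force: 39.9
```

Emit:
{"method": "play_rows", "body": {
  "motion": [
    [[0,0,0,0,0,0],[0,0,0,0,0,0],[0,0,0,0,0,0],[0,0,0,0,0,0],[0,0,0,0,0,0]]
  ]
}}

```text
time: 45.3
tool_pos: [642.6, 139.3, 135.4]
tcp_rot: [179.9, -0.0, 88.9]
ft_force: [0.5, -0.1, -1.6]
finger_gap: 11.3
grip_force: 39.8
```

Run:
```python
from h import *
s,p=snap('wrist','w8.png'); np.savez('w8.npz',s=s,**p); print(s['time'],s['tool_pos'],s['tcp_rot'],s['ft_force'])
```

```text
45.3 [642.61990882 139.25910631 135.42420926] [ 1.79945508e+02 -9.20548339e-03  8.88901895e+01] [ 0.53835859 -0.07734314 -1.62723533]
```

View pics/w8.png

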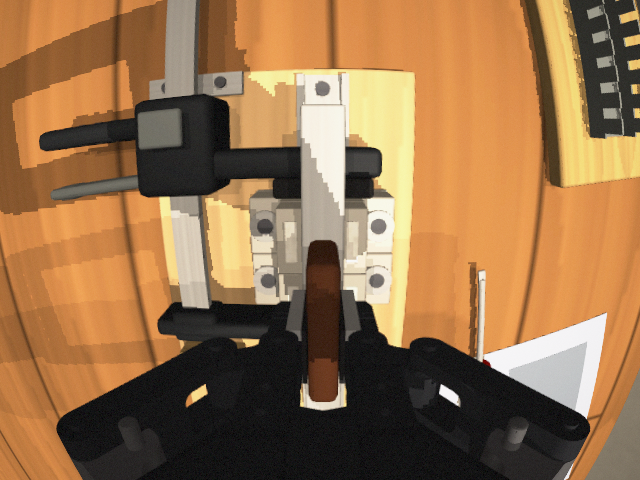

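Terminals A and B are closed up between the pads, centred at u≈321.5, and the gauge strip is centred at u≈323.5. The blade is over the slots within about 1 mm.

Emit:
{"method": "play_rows", "body": {
  "motion": [
    [[0,-0.1,0.3,0,0,0],[0,-0.1,0.6,0,0,0],[0,-0.1,0.9,0,0,0],[0,-0.1,1.2,0,0,0],[0,-0.1,1.4,0,0,0]]
  ]
}}

```text
time: 45.85
tool_pos: [641.1, 139.2, 120.2]
tcp_rot: [-180.0, 0.0, 88.9]
ft_force: [-0.2, 0.0, -2.0]
finger_gap: 11.2
grip_force: 39.8
```

Emit:
{"method": "play_rows", "body": {
  "motion": [
    [[0,0,0.3,0,0,0],[0,0,0.6,0,0,0],[0,0,0.9,0,0,0],[0,0,1.2,0,0,0],[0,0,1.4,0,0,0]]
  ]
}}

```text
time: 46.35
tool_pos: [641.2, 139.2, 106.4]
tcp_rot: [-180.0, 0.0, 88.9]
ft_force: [0.2, -0.2, -1.2]
finger_gap: 11.3
grip_force: 39.8
```

Emit:
{"method": "play_rows", "body": {
  "motion": [
    [[0,0,0.1,0,0,0],[0,0,0.2,0,0,0],[0,0,0.3,0,0,0]]
  ]
}}

```text
time: 46.65
tool_pos: [641.4, 139.3, 104.7]
tcp_rot: [180.0, -0.0, 88.9]
ft_force: [-6.2, -1.5, 9.5]
finger_gap: 11.4
grip_force: 41.4
```

Emit:
{"method": "play_rows", "body": {
  "motion": [
    [[0,0,0.1,0,0,0],[0,0,0.1,0,0,0],[0,0,0.1,0,0,0],[0,0,0.1,0,0,0],[0,0,0.1,0,0,0]]
  ]
}}

```text
time: 47.15
tool_pos: [641.5, 139.3, 104.6]
tcp_rot: [180.0, -0.0, 88.9]
ft_force: [-5.8, -1.1, 8.4]
finger_gap: 11.2
grip_force: 41.4
```

Emit:
{"method": "play_rows", "body": {
  "motion": [
    [[0,0,-0.8,0,0,0],[0,0,-2,0,0,0],[0,0,-4,0,0,0],[0,0,-6.5,0,0,0],[0,0,-9,0,0,0]]
  ]
}}

```text
time: 47.65
tool_pos: [641.4, 139.2, 194.3]
tcp_rot: [180.0, -0.0, 88.9]
ft_force: [0.6, 0.1, -2.1]
finger_gap: 11.4
grip_force: 39.8
```

```bash
python3 -c "
from h import *
s=sensors.sense(); print(s['finger_gap'],s['tool_pos'],s['ft_force'])
go((456.6,-426.4,190,172.9),(456.6,-426.4,90,172.9))"
```

```text
11.359688656973276 [641.353848   139.20313563 194.34850385] [ 0.57661471  0.08914729 -2.07643494]
(456.6, -426.4, 190, 172.9) 1 [-18.97, -5.79, 0.14] [0.0, 0.0, -28.0] rows 5
(456.6, -426.4, 190, 172.9) 2 [-14.03, -14.02, 0.14] [0.0, 0.0, -28.0] rows 5
(456.6, -426.4, 190, 172.9) 3 [-5.8, -18.97, 0.14] [0.0, 0.0, -28.0] rows 5
(456.6, -426.4, 90, 172.9) 1 [-0.0, -0.0, 10.0] [-0.0, -0.0, 0.0] rows 3
```

Emit:
{"method": "play_rows", "body": {
  "motion": [
    [[-3.8,-1.2,0,0,0,-5.6],[-7.6,-2.3,0,0,0,-11.2],[-11.4,-3.5,0,0,0,-16.8],[-15.2,-4.6,0,0,0,-22.4],[-19,-5.8,0,0,0,-28]]
  ]
}}

```text
time: 48.15
tool_pos: [579.4, -51.0, 193.9]
tcp_rot: [179.9, 0.1, 117.1]
ft_force: [0.5, 0.1, -2.3]
finger_gap: 11.4
grip_force: 39.9
```

Emit:
{"method": "play_rows", "body": {
  "motion": [
    [[-2.8,-2.8,0,0,0,-5.6],[-5.6,-5.6,0,0,0,-11.2],[-8.4,-8.4,0,0,0,-16.8],[-11.2,-11.2,0,0,0,-22.4],[-14,-14,0,0,0,-28]]
  ]
}}

```text
time: 48.65
tool_pos: [517.8, -239.5, 194.1]
tcp_rot: [180.0, 0.1, 145.1]
ft_force: [1.1, -0.9, -1.8]
finger_gap: 11.4
grip_force: 39.9
```

Emit:
{"method": "play_rows", "body": {
  "motion": [
    [[-1.2,-3.8,0,0,0,-5.6],[-2.3,-7.6,0,0,0,-11.2],[-3.5,-11.4,0,0,0,-16.8],[-4.6,-15.2,0,0,0,-22.4],[-5.8,-19,0,0,0,-28]]
  ]
}}

```text
time: 49.15
tool_pos: [455.7, -428.3, 194.0]
tcp_rot: [-179.9, 0.1, 173.1]
ft_force: [1.0, -0.2, -2.6]
finger_gap: 11.2
grip_force: 39.9
```

Emit:
{"method": "play_rows", "body": {
  "motion": [
    [[0,0,2,0,0,0],[0,0,5,0,0,0],[0,0,8,0,0,0],[0,0,10,0,0,0],[0,0,10,0,0,0]]
  ]
}}

```text
time: 49.65
tool_pos: [454.5, -424.8, 89.4]
tcp_rot: [179.8, -0.3, 172.9]
ft_force: [-0.2, 0.4, -2.6]
finger_gap: 11.4
grip_force: 39.9
```

Emit:
{"method": "play_rows", "body": {
  "motion": [
    [[0,0,0,0,0,0],[0,0,0,0,0,0],[0,0,0,0,0,0],[0,0,0,0,0,0],[0,0,0,0,0,0]]
  ]
}}

```text
time: 50.15
tool_pos: [456.6, -426.9, 93.6]
tcp_rot: [-180.0, 0.1, 172.9]
ft_force: [-0.7, 1.7, -2.8]
finger_gap: 11.1
grip_force: 40.0
```

```bash
python3 -c "
from h import *
s=sensors.sense(); print(s['tool_pos'],s['tcp_rot'])
go((456.6,-426.4,80,172.9),(456.6,-426.4,48,172.9))"
```

```text
[ 456.55226264 -426.87729629   93.63582973] [-1.79955554e+02  5.18813588e-02  1.72891608e+02]
(456.6, -426.4, 80, 172.9) 1 [0.0, 0.05, 1.36] [-0.0, 0.1, -0.0] rows 1
(456.6, -426.4, 48, 172.9) 1 [0.0, -0.0, 3.2] [-0.0, 0.0, -0.0] rows 1
```

Emit:
{"method": "play_rows", "body": {
  "motion": [
    [[0,0,0.5,0,0,0],[0,0,1,0,0,0],[0,0,1.5,0,0,0],[0,0,2,0,0,0],[0,0,2.3,0,0,0]]
  ]
}}

```text
time: 50.65
tool_pos: [455.8, -426.2, 68.7]
tcp_rot: [179.9, -0.1, 172.9]
ft_force: [0.0, 0.5, -2.1]
finger_gap: 11.5
grip_force: 40.0
```

Emit:
{"method": "play_rows", "body": {
  "motion": [
    [[0,0,0.5,0,0,0],[0,0,1,0,0,0],[0,0,1.5,0,0,0],[0,0,1.9,0,0,0],[0,0,2.0,0,0,0]]
  ]
}}

```text
time: 51.15
tool_pos: [455.9, -426.2, 49.0]
tcp_rot: [180.0, -0.0, 172.9]
ft_force: [-0.3, 0.3, -2.1]
finger_gap: 11.5
grip_force: 40.0
```

Emit:
{"method": "play_rows", "body": {
  "motion": [
    [[0,0,0.1,0,0,0],[0,0,0.2,0,0,0],[0,0,0.3,0,0,0],[0,0,0.3,0,0,0]]
  ]
}}

```text
time: 51.55
tool_pos: [456.4, -426.8, 47.2]
tcp_rot: [-180.0, 0.0, 172.9]
ft_force: [-0.6, 0.5, 0.7]
finger_gap: 11.3
grip_force: 40.3
```

Emit:
{"method": "play_rows", "body": {
  "motion": [
    [[0,0,0,0,0,0],[0,0,0,0,0,0],[0,0,0,0,0,0],[0,0,0,0,0,0]]
  ],
  "jaw": 0.6
}}

```text
time: 51.95
tool_pos: [456.3, -426.7, 46.9]
tcp_rot: [-180.0, 0.0, 172.9]
ft_force: [0.4, -0.2, -0.4]
finger_gap: 51.2
grip_force: 0.0
```

Emit:
{"method": "play_rows", "body": {
  "motion": [
    [[0,0,-1.5,0,0,0],[0,0,-4,0,0,0],[0,0,-8,0,0,0],[0,0,-12,0,0,0],[0,0,-15,0,0,0]]
  ]
}}

```text
time: 52.45
tool_pos: [456.9, -427.2, 201.4]
tcp_rot: [-179.9, 0.2, 172.9]
ft_force: [0.1, -0.4, 0.5]
finger_gap: 51.5
grip_force: 0.0
```

```bash
python3 -c "
from h import *
s=sensors.sense(); print(s['tool_pos'],s['ft_force'])
go((550,221,190,178.8),(550,221,95,178.8))
print(jawpos(snap('side')[1]))"
```

```text
[ 456.85853791 -427.24258529  201.36434475] [ 0.05171036 -0.37950311  0.47439831]
(550, 221, 190, 178.8) 1 [-0.41, 21.83, 0.32] [-0.1, 0.1, -2.0] rows 5
(550, 221, 190, 178.8) 2 [-1.16, 21.8, 0.34] [-0.1, 0.1, -2.0] rows 5
(550, 221, 190, 178.8) 3 [-1.91, 21.75, 0.36] [-0.1, 0.1, -2.0] rows 5
(550, 221, 95, 178.8) 1 [-0.0, -0.0, 9.5] [0.0, -0.0, 0.0] rows 2Traceback (most recent call last):
  File "<string>", line 5, in <module>
    print(jawpos(snap('side')[1]))
          ~~~~~~^^^^^^^^^^^^^^^^^
  File "h.py", line 41, in jawpos
    d=np.where(b<70)[0]; return ys[d].min() if len(d) else None, ys[d[ys[d]<60]].max() if len(d) else None
                                                                 ~~~~~~~~~~~~~~~~~~~^^
    return umr_maximum(a, axis, None, out, keepdims, initial, where)
ValueError: zero-size array to reduction operation maximum which has no identity
```

Emit:
{"method": "play_rows", "body": {
  "motion": [
    [[-0.1,4.2,0.1,0,0,-0.4],[-0.2,8.7,0.2,0,0,-0.8],[-0.3,13,0.3,0,0,-1.2],[-0.4,17.5,0.3,0,0,-1.6],[-0.4,21.8,0.3,0,0,-2]]
  ],
  "jaw": 0
}}

```text
time: 53.0
tool_pos: [487.3, -209.0, 194.8]
tcp_rot: [-180.0, 0.1, 174.9]
ft_force: [0.8, -0.1, 1.2]
finger_gap: 0.1
grip_force: 0.0
```

Emit:
{"method": "play_rows", "body": {
  "motion": [
    [[-0.2,4.4,0.1,0,0,-0.4],[-0.4,8.7,0.2,0,0,-0.8],[-0.7,13,0.3,0,0,-1.2],[-0.9,17.5,0.3,0,0,-1.6],[-1.2,21.8,0.3,0,0,-2]]
  ]
}}

```text
time: 53.5
tool_pos: [518.7, 7.2, 192.0]
tcp_rot: [-180.0, 0.1, 176.9]
ft_force: [0.9, -0.2, 0.8]
finger_gap: 0.0
grip_force: 0.0
```

Emit:
{"method": "play_rows", "body": {
  "motion": [
    [[-0.4,4.4,0.1,0,0,-0.4],[-0.8,8.7,0.2,0,0,-0.8],[-1.2,13,0.3,0,0,-1.2],[-1.5,17.5,0.3,0,0,-1.6],[-1.9,21.7,0.4,0,0,-2]]
  ]
}}

```text
time: 54.0
tool_pos: [549.4, 223.2, 188.1]
tcp_rot: [180.0, 0.1, 178.9]
ft_force: [0.2, 0.1, 0.7]
finger_gap: 0.2
grip_force: 0.0
```

Emit:
{"method": "play_rows", "body": {
  "motion": [
    [[0,0,2,0,0,0],[0,0,4.5,0,0,0],[0,0,7,0,0,0],[0,0,8.5,0,0,0],[0,0,8.5,0,0,0]]
  ]
}}

```text
time: 54.5
tool_pos: [547.6, 220.4, 99.6]
tcp_rot: [-179.9, -0.2, 178.9]
ft_force: [0.4, 1.5, 0.7]
finger_gap: 0.2
grip_force: 0.0
```

Emit:
{"method": "play_rows", "body": {
  "motion": [
    [[0,0,0,0,0,0],[0,0,0,0,0,0],[0,0,0,0,0,0],[0,0,0,0,0,0],[0,0,0,0,0,0]]
  ]
}}

```text
time: 55.0
tool_pos: [549.7, 221.0, 102.4]
tcp_rot: [180.0, 0.1, 178.9]
ft_force: [-0.7, 0.3, -0.4]
finger_gap: -0.1
grip_force: 0.0
```

```bash
python3 -c "
from h import *
go((550,221,85,178.8))
print(jawpos(snap('side')[1]))"
```

```text
(550, 221, 85, 178.8) 1 [-0.03, -0.0, 1.74] [0.0, 0.1, 0.1] rows 1
(np.float64(-36.0), np.float64(10.0))
```

Emit:
{"method": "play_rows", "body": {
  "motion": [
    [[0,0,0.6,0,0,0],[0,0,1.2,0,0,0],[0,0,1.8,0,0,0],[0,0,2.3,0,0,0],[0,0,2.6,0,0,0]]
  ]
}}

```text
time: 55.55
tool_pos: [549.0, 221.0, 75.2]
tcp_rot: [-180.0, -0.0, 178.9]
ft_force: [-2.9, -0.6, 6.9]
finger_gap: -0.1
grip_force: 3.5
```

Emit:
{"method": "play_rows", "body": {
  "motion": [
    [[0,0,0.3,0,0,0],[0,0,0.5,0,0,0],[0,0,0.6,0,0,0],[0,0,0.7,0,0,0],[0,0,0.7,0,0,0]]
  ]
}}

```text
time: 56.05
tool_pos: [549.3, 221.2, 69.8]
tcp_rot: [180.0, -0.0, 178.9]
ft_force: [-5.6, -0.9, 10.2]
finger_gap: -0.1
grip_force: 5.0
```

Bottomed at z≈70; hold about 3 s.

Emit:
{"method": "play_rows", "body": {
  "motion": [
    [[0,0,0.1,0,0,0],[0,0,0.1,0,0,0],[0,0,0.1,0,0,0],[0,0,0.1,0,0,0],[0,0,0.1,0,0,0]]
  ]
}}

```text
time: 56.55
tool_pos: [549.4, 221.3, 69.5]
tcp_rot: [180.0, 0.0, 178.9]
ft_force: [-8.9, -0.9, 15.6]
finger_gap: 0.0
grip_force: 7.8
```

Emit:
{"method": "play_rows", "body": {
  "motion": [
    [[0,0,0,0,0,0],[0,0,0,0,0,0],[0,0,0,0,0,0],[0,0,0,0,0,0],[0,0,0,0,0,0]]
  ]
}}

```text
time: 57.05
tool_pos: [549.5, 221.3, 69.6]
tcp_rot: [180.0, 0.0, 178.9]
ft_force: [-8.9, -1.4, 15.8]
finger_gap: -0.0
grip_force: 7.8
```

Emit:
{"method": "play_rows", "body": {
  "motion": [
    [[0,0,0,0,0,0],[0,0,0,0,0,0],[0,0,0,0,0,0],[0,0,0,0,0,0],[0,0,0,0,0,0]]
  ]
}}

```text
time: 57.55
tool_pos: [549.4, 221.3, 69.5]
tcp_rot: [180.0, 0.0, 178.9]
ft_force: [-8.8, -1.1, 15.4]
finger_gap: 0.3
grip_force: 7.8
```

Emit:
{"method": "play_rows", "body": {
  "motion": [
    [[0,0,0,0,0,0],[0,0,0,0,0,0],[0,0,0,0,0,0],[0,0,0,0,0,0],[0,0,0,0,0,0]]
  ]
}}

```text
time: 58.05
tool_pos: [549.4, 221.3, 69.5]
tcp_rot: [180.0, 0.0, 178.9]
ft_force: [-8.9, -1.4, 14.8]
finger_gap: 0.4
grip_force: 7.8
```

Emit:
{"method": "play_rows", "body": {
  "motion": [
    [[0,0,0,0,0,0],[0,0,0,0,0,0],[0,0,0,0,0,0],[0,0,0,0,0,0],[0,0,0,0,0,0]]
  ]
}}

```text
time: 58.55
tool_pos: [549.4, 221.3, 69.5]
tcp_rot: [180.0, 0.0, 178.9]
ft_force: [-8.4, -1.6, 14.9]
finger_gap: 0.1
grip_force: 7.8
```

```bash
python3 -c "
from h import *
print(jawpos(snap('side')[1]))"
```

```text
(np.float64(-140.0), np.float64(-107.0))
```

Emit:
{"method": "play_rows", "body": {
  "motion": [
    [[0,0,-2,0,0,0],[0,0,-6,0,0,0],[0,0,-10,0,0,0],[3,0,-14,0,0,0],[7,0,-17,0,0,0]]
  ]
}}

```text
time: 59.1
tool_pos: [480.2, 222.2, 240.4]
tcp_rot: [179.9, 0.2, 178.8]
ft_force: [-0.1, 0.6, 1.1]
finger_gap: 0.2
grip_force: 0.0
```

Emit:
{"method": "play_rows", "body": {
  "motion": [
    [[2,2,0,0,0,0],[5,5,0,0,0,0],[8,8,0,0,0,0],[9,11,0,0,0,0],[9,12,0,0,0,0]]
  ]
}}

```text
time: 59.6
tool_pos: [390.2, 346.4, 237.9]
tcp_rot: [179.9, 0.0, 179.1]
ft_force: [-0.1, -0.5, -0.8]
finger_gap: 0.1
grip_force: 0.0
```

Run:
```python
from h import *
s,p=snap('side'); s,q=snap('scene'); print(jawpos(p),jawpos(q))
a=cv2.resize(q['pixels'][195:330,262:432],(400,318),interpolation=cv2.INTER_CUBIC)
b=cv2.resize(p['pixels'][170:290,250:400],(400,320),interpolation=cv2.INTER_CUBIC)[:318]
c=cv2.resize(q['pixels'][185:345,70:270],(400,280)); d=cv2.resize(p['pixels'][270:480,150:400],(400,280))
cv2.imwrite('pics/end.png',np.vstack([np.hstack([a,b]),np.hstack([c,d])])[:,:,::-1])
```

```text
(np.float64(-140.0), np.float64(-107.0)) (np.float64(-133.0), np.float64(-108.0))
```

View pics/end.png

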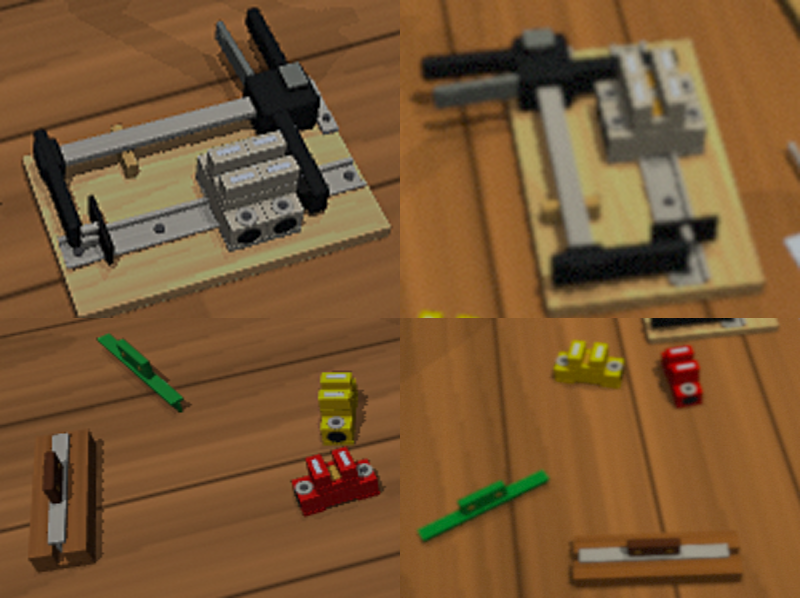

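The row is closed up on the rail at the fixed jaw, the clamp is fully open, and the gauge is back in its rest. The bystanders and look-alikes were not touched.

```bash
python3 -c "
from h import *
print(job.hand_in())"
```

```text
the job is handed in; nothing more can be done
None
```

The job is handed in at about 60 s of the 210 s: both grey terminals on the bench were clamped tight, gauged and released, and now stand closed up against the fixed jaw with the clamp fully open and the gauge back in its rest; no verdict was returned.

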